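Unload the skateboard-wheel fixture

ROBOT

A 6-joint arm with a two-finger parallel gripper is mounted at the origin on the work surface. World frame = base frame: x ahead of the robot, y to its left, z up, the work surface at z = 0. Lengths are in m, angles in rad, forces in N, time in s.
With the tool pointing down it reaches from about 0.35 to 0.975 m from the base axis. Payload 4.9 kg.
Tool frame: the origin (TCP) lies midway between the tips of the shut fingers; the grasp point (between the pads) lies 19 mm behind it; x points along the fingers, z is the direction in which the jaws open and shut, and the axes are right-handed (so a half turn about x gives the same grasp; the last joint's range is limited). The gripper opens to 85 mm and grips with 20 to 120 N. Pads are 22 mm wide; open, the fingers measure 114 mm over their backs; the gripper's body (76 mm by 85 mm) begins 54 mm behind the grasp point. The pads swing forward as they close: fully open they stand 13 mm farther back than shut.
Start: joints at [-1.423, 0.053, 1.613, -0, 1.476, -0.119], TCP at [0.165, -0.603, 0.231] pointing down, gripper open.
Joint ranges: [-3.01, 3.01], [-1.01, 2.22], [0.06, 2.58], [-1.02, 4.17], [0.09, 2.62], [-3.14, 3.14]. Speed limits (rad/s): [2.57, 2.57, 3.14, 3.14, 3.14, 3.14].

INTERFACE

Orientations are given as a rotation vector (axis times angle).
In Python, from plant import ctrl gives the robot as it stands.
- The arm moves only by the tool play_rows, never from a script. Its argument "commands" is a list of rows, each an object with "delta_pos": the shift along the tool's x, y, z in units of 40 mm (1.0 is 40 mm), a list of three; "roll": the turn about the tool's x in units of 5 degrees (1.0 is 5 degrees). In form: [{"delta_pos": [x, y, z], "roll": roll}, ...]. A call has 1 to 5 rows; each row is the pose to reach, as a shift and turn from the pose measured when the call began, along the tool's axes at that moment; what a row does not reach only later rows make up. A row lasts 1/10 s, in which the tool goes at most 50 mm and 8.59 degrees, less where a joint would pass 70% of its speed; a pose out of reach is approached as far as the arm can. A call with a gripper value outside its range is refused whole. "hand" is the opening, from -1 (shut) to 1 (fully open), set as the call begins (left out, the last holds). The fingers move at their own pace and stop on an object; the grip force is fixed at half the most. Time passes only in rows, so rows that repeat a pose let the fingers close. It gives the time, the measured TCP pose, the force and the opening at its end, in the units of the state.
- ctrl.sense(): the state, without advancing time (a new reading comes with each control period).
- ctrl.camera(name): name is "scene" or "top" or "wrist"; returns a dict with "img" (384x512x3 uint8, red, green, blue), "depth" (384x512 float32, m along the optical axis (not along the pixel's ray), 0 where there is no reading), "fx", "fy", "cx", "cy" (pixels), "k1" (the pictures are not rectified: a ray, as slopes to the right and down, at radius r is drawn at 1 + k1 r^2 times it, then the intrinsics apply), "rvec" (rotation vector, rad) and "tvec" (3), from world to camera coordinates, as OpenCV has them; the wrist camera has in their place "mount" (4x4, takes a point from camera to tool coordinates, whose origin is the TCP and whose axes are the tool frame's). Camera axes: x right, y down, z forward; pixel columns grow to the right and rows downward; lengths in m; the calibration is good to about 2 mm. A picture is of the moment at which its call begins: read the wrist's pose just before it.
- ctrl.close_job(): hands the job in, once; it reports no verdict.
The state is a dict: "clock": time; "joint_pos": joint angles; "qd": joint speeds; "tau": joint torques, N m; "tcp_pos": TCP position; "eef_rot": TCP orientation; "force": force on the tool from outside, world axes, zero at the start; "moment": the same for the moment, N m; "finger_gap": finger opening in m.
Only numpy, scipy, OpenCV 4.12 (cv2) and the standard library are available. Lean on these libraries where they do the work, as an engineer would, in place of code of your own. Each camera call takes 0.05 s, during which the arm holds its last target. There are 200 camera calls.

TASK

Unload the skateboard-wheel fixture: swing the cam lever to free the sliding carriage, pull the carriage fully out towards the robot against its stop, and swing the lever back to lock it there. Only then pull each spring clip that is there sideways out of its post and lay it in the shallow steel dish, and lift each wheel that is there off its post and put it in the wooden crate. Leave the carriage out and locked, and leave the other things on the bench alone.

Things in the scene. Friction and masses are not known exactly. Their poses are not given: they have to be found in the camera images.
- fixture: The wheel fixture: a low plywood base (270 x 226 mm) fixed to the bench with a sliding aluminium carriage. Origin on the bench, under the middle post as it stands when the carriage is fully out; its +x axis points away from the robot, along the slide, +y to the robot's left; z up. The carriage's top is 50 mm up; three posts stand on it in a row along y, 75 mm apart.
- carriage (a joint): Slide of the carriage in m: 0 = pushed back (as found; 85 mm further along the fixture's +x), 0.085 = fully out towards the robot (fixture's -x) against its stop. Slides with 1 to 2 N when free. A bolt blocks it (2 to 8 mm of play) when the cam lever is locked, both at the back and fully out; in between, the bolt cannot close.
- carriage_handle (a point): Centre of the gripping part of the carriage's black upright handle, in front of the middle post: 24 mm along the slide, 16 mm across it, 50 mm high (from 35 to 85 mm above the bench; this point is at 70 mm). Pinch across (fixture's y). Axes as the fixture's.
- cam_lever (a joint): Cam lever angle in rad: 0 = locked (handle points along the fixture's -x, bolt shut), 1.57 = free (handle points along the fixture's +y, outwards). Swings level about an upright axis, clockwise from above as it is freed; stays where it is left (about 1.3 N at the knob). Found locked (0 to 0.12).
- lever_knob (a point): Middle of the lever's black upright cylindrical knob (20 mm diameter, 40 mm high, from 48 to 88 mm above the bench; this point is at 74 mm). It is 65 mm from the pivot and may turn in the fingers.
- lever_pivot (a point): Point on the lever's upright axis, at the height of the knob's middle.
- crate: Wooden crate for the wheels, open on top, 230 mm (x) x 150 mm (y) outside, 45 mm high, walls and floor 8 mm, fixed. Origin under its centre on the bench.
- dish: Shallow dark steel dish for the clips, open on top, 160 mm (x) x 140 mm (y) outside, 22 mm high, walls and floor 4 mm; loose on the bench, about 0.45 kg. Origin under its centre.
- post1 (a point): Centre of the cross hole in the right-hand (fixture's -y) steel post: 20 mm diameter, top 100 mm above the bench, hole 7.4 mm along the fixture's x, its centre 87 mm above the bench. Moves with the carriage. Axes as the fixture's. A clip in it snaps off with 2 to 6 N when pulled along +x and is clear of the post after 40 mm.
- post2 (a point): Centre of the cross hole in the middle steel post: 20 mm diameter, top 100 mm above the bench, hole 7.4 mm along the fixture's x, its centre 87 mm above the bench. Moves with the carriage. Axes as the fixture's. A clip in it snaps off with 2 to 6 N when pulled along +x and is clear of the post after 40 mm.
- post3 (a point): Centre of the cross hole in the left-hand (+y) steel post: 20 mm diameter, top 100 mm above the bench, hole 7.4 mm along the fixture's x, its centre 87 mm above the bench. Moves with the carriage. Axes as the fixture's. A clip in it snaps off with 2 to 6 N when pulled along +x and is clear of the post after 40 mm.
- wheel1_center (a point): Centre of a cream skateboard wheel (52 mm diameter, 32 mm high, 25 mm bore, about 90 g), z along its axis. Starts flat on the carriage over a post with 2.5 mm play all round, top 82 mm above the bench; a clip in that post stops it lifting. One post may have no wheel.
- wheel2_center (a point): Centre of a cream skateboard wheel (52 mm diameter, 32 mm high, 25 mm bore, about 90 g), z along its axis. Starts flat on the carriage over a post with 2.5 mm play all round, top 82 mm above the bench; a clip in that post stops it lifting. One post may have no wheel.
- wheel3_center (a point): Centre of a cream skateboard wheel (52 mm diameter, 32 mm high, 25 mm bore, about 90 g), z along its axis. Starts flat on the carriage over a post with 2.5 mm play all round, top 82 mm above the bench; a clip in that post stops it lifting. One post may have no wheel.
- clip1_loop (a point): Centre of the oblong loop of a steel R-clip of 6 mm wire, nearly flat (z thin; up to 20 degrees over), 85 x 35 mm, 42 g. Loop 28 mm wide across y; its straight sides run 20 mm along x; grip it across y. +x points away from the post (fixture's +x at the start). Loop centre to post axis 45 mm; the leg's tip is 21 mm past the axis. A sprung leg hugs the post. One post may lack its clip.
- clip2_loop (a point): Centre of the oblong loop of a steel R-clip of 6 mm wire, nearly flat (z thin; up to 20 degrees over), 85 x 35 mm, 42 g. Loop 28 mm wide across y; its straight sides run 20 mm along x; grip it across y. +x points away from the post (fixture's +x at the start). Loop centre to post axis 45 mm; the leg's tip is 21 mm past the axis. A sprung leg hugs the post. One post may lack its clip.
- clip3_loop (a point): Centre of the oblong loop of a steel R-clip of 6 mm wire, nearly flat (z thin; up to 20 degrees over), 85 x 35 mm, 42 g. Loop 28 mm wide across y; its straight sides run 20 mm along x; grip it across y. +x points away from the post (fixture's +x at the start). Loop centre to post axis 45 mm; the leg's tip is 21 mm past the axis. A sprung leg hugs the post. One post may lack its clip.
- sanding_block: Bystander: cork sanding block 100 x 60 x 34 mm, loose on the bench; leave it alone.
- glue_bottle: Bystander: white glue bottle, 60 mm diameter, 160 mm high, loose on the bench; leave it alone.
- screwdriver: Bystander: screwdriver 200 mm long, loose on the bench; leave it alone.
- tape_roll: Bystander: roll of tape, 100 mm diameter, 25 mm high, loose on the bench; leave it alone.
- offcut: Bystander: plywood offcut 150 x 50 x 11 mm, loose on the bench; leave it alone.
Not all that is in view belongs to the job. What is shaped like the part that bears clip1_loop but green is not meant.

How it is judged:
On the way, in this order (a step that is already met when the one before it is completed fails the run):
1. the cam lever is swung free (past 1.3 rad), the carriage still back (value of joint cam_lever above 1.3 rad and value of joint carriage below 0.03 m), for 0.1 s.
2. the carriage is pulled fully out (within 6 mm of its stop) (value of joint carriage above 0.079 m), for 0.1 s.
3. the lever is swung back to locked (under 0.25 rad) with the carriage out and the clips still in their posts (value of joint cam_lever below 0.25 rad and value of joint carriage above 0.075 m and distance between clip1_loop and post1 below 0.06 m and distance between clip2_loop and post2 below 0.06 m and distance between clip3_loop and post3 below 0.06 m), for 0.2 s.
At the end, for the whole second after the job is handed in: Each clip present lies in the dish (loop centre within its outline, under 50 mm above its underside), each wheel present is in the crate (centre inside the walls, under 45 mm up), carriage within 10 mm of fully out, lever locked (under 0.25 rad), all at rest (value of joint cam_lever below 0.25 rad and value of joint carriage above 0.075 m and x of clip1_loop in the frame of dish between -0.085 and 0.085 m and y of clip1_loop in the frame of dish between -0.075 and 0.075 m and z of clip1_loop in the frame of dish between 0 and 0.05 m and x of clip2_loop in the frame of dish between -0.085 and 0.085 m and y of clip2_loop in the frame of dish between -0.075 and 0.075 m and z of clip2_loop in the frame of dish between 0 and 0.05 m and x of clip3_loop in the frame of dish between -0.085 and 0.085 m and y of clip3_loop in the frame of dish between -0.075 and 0.075 m and z of clip3_loop in the frame of dish between 0 and 0.05 m and x of wheel1_center in the frame of crate between -0.107 and 0.107 m and y of wheel1_center in the frame of crate between -0.067 and 0.067 m and z of wheel1_center in the frame of crate between 0 and 0.045 m and x of wheel2_center in the frame of crate between -0.107 and 0.107 m and y of wheel2_center in the frame of crate between -0.067 and 0.067 m and z of wheel2_center in the frame of crate between 0 and 0.045 m and x of wheel3_center in the frame of crate between -0.107 and 0.107 m and y of wheel3_center in the frame of crate between -0.067 and 0.067 m and z of wheel3_center in the frame of crate between 0 and 0.045 m and linear speed of each of wheel1, wheel2, wheel3, clip1, clip2, clip3 below 0.03 m/s); the robot touches nothing.
It fails at once if one of the bystanders is moved more than 40 mm (distance of any of sanding_block, glue_bottle, screwdriver, tape_roll, offcut from where it was at the start of the episode above 0.04 m).
Of wheel1, wheel2, wheel3 only 2 to 3 are there at a start; the rules pass over those that are not, and their reading is None.
Of clip1, clip2, clip3 only 2 to 3 are there at a start; the rules pass over those that are not, and their reading is None.
At some moment in a run one of dish may be knocked a few centimetres aside while the robot is not near it.
Once in a run the grip may slacken for a moment while it holds something.
It also fails if it takes over 210 s, if anything falls off the work surface, if the arm or the gripper's body presses on something with over 40 N, if the wrist force passes 120 N, or if a joint passes its speed limit or range.

## Working session

There is one attempt and no reset: what is moved stays moved. The work goes in short steps, Python scripts to look and compute and a tool call to move; the robot and the scene stay as the last step left them, time stands still between calls to the robot, and variables do not carry over. Pictures are saved under pics/ and viewed, about 12 in all and at most 16, crops included, and the job is handed in when it is done.

Besides the shell and the picture viewer there is one more tool, called as name(argument=value, ...), one argument or row to a line, values as JSON. play_rows: Moves the arm, as the interface text tells. Its arguments: {"type":"object","properties":{"commands":{"type":"array"},"hand":{"type":"number"}},"required":["commands"]}

```bash
mkdir -p pics; ls; cat > h.py <<'E'
import numpy as np, cv2
from scipy.spatial.transform import Rotation as R
from plant import ctrl
def cam(name):
    s=ctrl.sense(); c=ctrl.camera(name)
    if name=="wrist":
        T=np.eye(4);T[:3,:3]=R.from_rotvec(s["eef_rot"]).as_matrix();T[:3,3]=s["tcp_pos"]
        M=T@np.array(c["mount"])
    else:
        E=np.eye(4);E[:3,:3]=R.from_rotvec(c["rvec"]).as_matrix();E[:3,3]=np.ravel(c["tvec"]);M=np.linalg.inv(E)
    c["M"]=M; return c
def rays(c,uv):
    uv=np.asarray(uv,float).reshape(-1,2)
    d=np.stack([(uv[:,0]-c["cx"])/c["fx"],(uv[:,1]-c["cy"])/c["fy"]],1); s=d.copy()
    for _ in range(10): s=d/(1+c["k1"]*(s**2).sum(1,keepdims=True))
    return s
def onplane(c,uv,z):
    s=rays(c,uv); d=np.c_[s,np.ones(len(s))]@c["M"][:3,:3].T; o=c["M"][:3,3]
    return o+d*((z-o[2])/d[:,2])[:,None]
def cloud(c):
    h,w=c["depth"].shape; u,v=np.meshgrid(np.arange(w),np.arange(h))
    s=rays(c,np.c_[u.ravel(),v.ravel()]); z=c["depth"].ravel()[:,None]
    P=(np.c_[s,np.ones(len(s))]*z)@c["M"][:3,:3].T+c["M"][:3,3]; P[z[:,0]==0]=np.nan
    return P.reshape(h,w,3)
def save(c,n): cv2.imwrite("pics/"+n+".png",cv2.cvtColor(c["img"],cv2.COLOR_RGB2BGR))
def proj(c,P):
    E=np.linalg.inv(c["M"]);q=np.atleast_2d(P)@E[:3,:3].T+E[:3,3];s=q[:,:2]/q[:,2:];s=s*(1+c["k1"]*(s**2).sum(1,keepdims=True))
    return s*[c["fx"],c["fy"]]+[c["cx"],c["cy"]]
def pose():
    s=ctrl.sense(); m=R.from_rotvec(s["eef_rot"]).as_matrix()
    print("t",round(s["clock"],2),"tcp",np.round(s["tcp_pos"],4),"gap",round(s["finger_gap"],4),"F",np.round(s["force"],1),"q",np.round(s["joint_pos"],2)); print("axes x,y,z rows\n",np.round(m.T,3)); return np.array(s["tcp_pos"]),m
E
python3 - <<'E'
from h import *
pose()
for n in("top","scene"):
    c=cam(n);save(c,n+"0");print(n,c["M"].round(3).tolist(),c["fx"],c["k1"],(c["depth"]>0).mean())
    np.savez(n+"0.npz",**c)
E
```

```text
pics
t 0.0 tcp [ 0.1647 -0.6023  0.23  ] gap 0.0852 F [ 0.5 -0.3 -0.3] q [-1.42  0.05  1.61 -0.    1.48 -0.12]
axes x,y,z rows
 [[-0.     0.002 -1.   ]
 [ 0.965  0.264  0.   ]
 [ 0.264 -0.965 -0.002]]
top [[0.001, -0.983, 0.185, 0.329], [-1.0, -0.0, 0.004, -0.001], [-0.003, -0.185, -0.983, 1.339], [0.0, 0.0, 0.0, 1.0]] 461.82425612792974 -0.014795018636644551 0.9959208170572916
scene [[-0.273, 0.733, -0.623, 1.242], [0.962, 0.221, -0.162, 0.164], [0.019, -0.643, -0.766, 0.903], [0.0, 0.0, 0.0, 1.0]] 418.86538899357635 -0.03613787494072552 0.9702250162760416
```

View pics/top0.png

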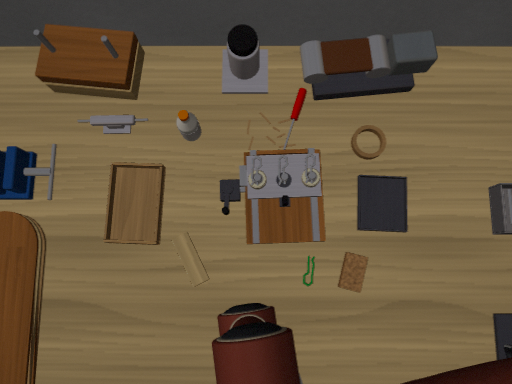

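View pics/scene0.png

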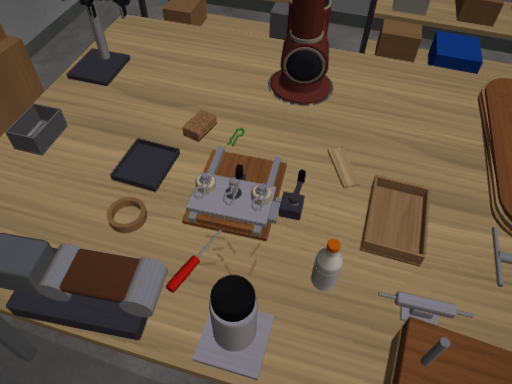

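The top view (image up = +x, left = +y) shows the fixture at about (285,195), the lever pivot at (230,187), its knob at (226,210), the crate at (135,203) and the dish at (382,203). The screwdriver lies just behind the fixture at (290,120). The middle post seems to have no wheel. Next I'll measure and zoom in.

```bash
python3 - <<'E'
from h import *
c=dict(np.load("top0.npz"));
im=c["img"];cr=im[140:250,205:335];cv2.imwrite("pics/z1.png",cv2.cvtColor(cv2.resize(cr,None,fx=6,fy=5.4,interpolation=cv2.INTER_CUBIC),cv2.COLOR_RGB2BGR))
P=cloud(c);hsv=cv2.cvtColor(im,cv2.COLOR_RGB2HSV)
def rect(m,z,name):
    m=m.astype(np.uint8);ct,_=cv2.findContours(m,0,2);k=max(ct,key=cv2.contourArea)
    w=onplane(c,k.reshape(-1,2),z)[:,:2].astype(np.float32);r=cv2.minAreaRect(w);print(name,np.round(r[0],4),np.round(r[1],4),round(r[2],1))
def roi(u0,u1,v0,v1):
    m=np.zeros(im.shape[:2],bool);m[v0:v1,u0:u1]=1;return m
rect(roi(350,412,170,238)&(hsv[...,2]<75),.02,"dish")
print("dish hts",np.round(P[203,360:412:5,2],3))
rect(roi(100,170,155,250)&(P[...,2]>.03),.045,"crate")
rect(roi(205,330,140,250)&(P[...,2]>.01)&(P[...,0]>.2),.02,"fixt")
rect(roi(250,330,150,200)&(P[...,2]>.04)&(P[...,2]<.056),.05,"carr")
Q=P[140:250,205:335]
for lo,hi,nm in((.06,.075,"a"),(.076,.086,"wheel"),(.09,.12,"post")):
    mm=((Q[...,2]>lo)&(Q[...,2]<hi)).astype(np.uint8)
    n,l,st,ce=cv2.connectedComponentsWithStats(mm)
    for i in range(1,n):
        if st[i,4]>3: print(nm,st[i],Q[l==i].mean(0).round(4))
E
```

```text
dish [ 0.5204 -0.3486] [0.1411 0.1634] 86.7
dish hts [0.005 0.004 0.003 0.005 0.002 0.003 0.005 0.006 0.003 0.01  0.003]
crate [0.518  0.3601] [0.1536 0.2307] 87.9
fixt [ 0.5555 -0.0301] [0.3002 0.297 ] 2.2
carr [ 0.5918 -0.0704] [0.1308 0.2014] 0.0
a [97 40 13  8 19] [ 0.5646 -0.1302  0.0671]
a [17 43 11 18 69] [0.5509 0.0935 0.0626]
a [45 45  8  5 10] [0.5567 0.0195 0.0694]
a [54 44  7  5  7] [ 0.5587 -0.0037  0.0681]
a [77 57  1  5  5] [ 0.5242 -0.0595  0.0642]
a [19 70  6  5  8] [0.4852 0.093  0.0667]
wheel [73 15  8 21 47] [ 0.6204 -0.053   0.0822]
wheel [103  14   8   5  15] [ 0.6432 -0.1422  0.0837]
wheel [50 16  5  4  9] [0.6384 0.0097 0.0834]
wheel [101  18   2   3   4] [ 0.6336 -0.128   0.0831]
wheel [109  20   2   4   5] [ 0.6267 -0.1504  0.084 ]
wheel [47 23  2  3  5] [0.6199 0.0225 0.0834]
wheel [53 26  4  2  4] [0.6133 0.0033 0.084 ]
wheel [102  27   4   9  17] [ 0.6012 -0.1326  0.0826]
wheel [ 44  29  18  20 148] [0.5772 0.0063 0.0815]
wheel [ 97  28  19  18 137] [ 0.5811 -0.1422  0.0815]
wheel [73 37  3  2  5] [ 0.5815 -0.0513  0.0852]
wheel [78 55  6 10 33] [ 0.5196 -0.0685  0.0839]
post [55 19  2  4  5] [0.6279 0.0008 0.0908]
post [80 20  3  6  9] [ 0.6219 -0.0711  0.0914]
post [76 29  8 15 53] [ 0.5818 -0.0649  0.0989]
post [105  28   2   3   4] [ 0.6031 -0.1377  0.0918]
post [49 33  7 10 47] [0.5784 0.0098 0.0991]
post [100  32  11  11  61] [ 0.5828 -0.1368  0.098 ]
post [46 36  2  3  4] [0.5813 0.0253 0.0915]
post [46 41  4  4  6] [0.5652 0.0229 0.0927]
post [18 68  5  5 14] [0.4896 0.0964 0.0917]
```

View pics/z1.png

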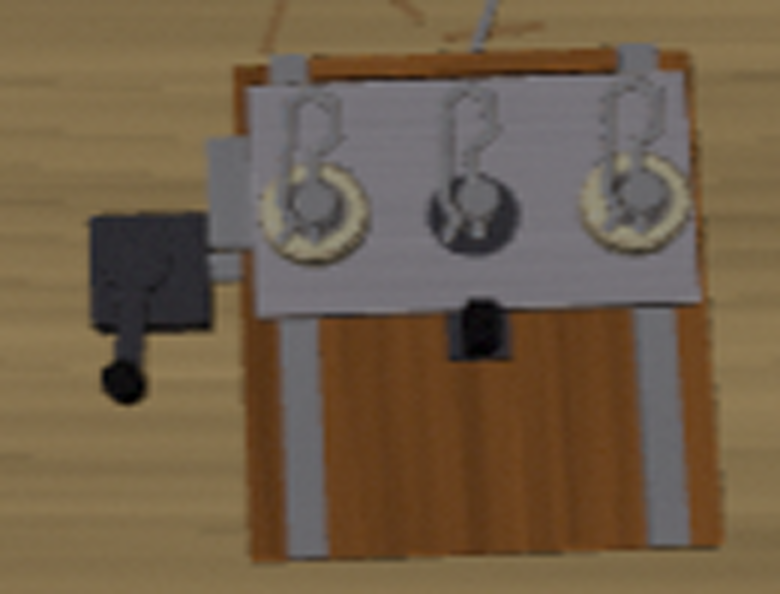

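The zoom shows three clips. Wheels sit on the left and right posts only, and the middle post is bare. I'll move over the fixture for a wrist view.

play_rows(
  commands=[
    {"delta_pos":[-0.3,0.9,-0.8],"roll":0.6},
    {"delta_pos":[-0.6,1.8,-1.6],"roll":1.2},
    {"delta_pos":[-0.9,2.7,-2.4],"roll":1.8},
    {"delta_pos":[-1.2,3.6,-3.2],"roll":2.4},
    {"delta_pos":[-1.25,4.4,-4.0],"roll":2.66},
  ],
  hand=1,
)

```text
clock: 0.6
tcp_pos: [0.2934, -0.4004, 0.2819]
eef_rot: [1.185, 1.224, -1.184]
force: [1.1, -0.8, 0.7]
finger_gap: 0.0854
```

```bash
python3 -c "
from h import *
pose()"
```

```text
t 0.6 tcp [ 0.2934 -0.4004  0.2819] gap 0.0854 F [ 1.1 -0.8  0.7] q [-1.09 -0.29  1.84  0.    1.59  0.45]
axes x,y,z rows
 [[ 0.001 -0.    -1.   ]
 [ 0.999  0.033  0.001]
 [ 0.033 -0.999  0.   ]]
```

play_rows(
  commands=[
    {"delta_pos":[-0.2,0.5,-0.9],"roll":0},
    {"delta_pos":[-0.4,1.0,-1.8],"roll":0},
    {"delta_pos":[-0.6,1.5,-2.7],"roll":0},
    {"delta_pos":[-0.8,2.0,-3.6],"roll":0},
    {"delta_pos":[-0.9,2.2,-4.2],"roll":0},
  ],
)

```text
clock: 1.1
tcp_pos: [0.3766, -0.2273, 0.3185]
eef_rot: [1.184, 1.224, -1.182]
force: [-0.2, -0.0, 0.2]
finger_gap: 0.0853
```

play_rows(
  commands=[
    {"delta_pos":[-0.2,0.5,-0.9],"roll":0},
    {"delta_pos":[-0.4,1.0,-1.8],"roll":0},
    {"delta_pos":[-0.6,1.5,-2.7],"roll":0},
    {"delta_pos":[-0.8,2.0,-3.6],"roll":0},
    {"delta_pos":[-0.9,2.2,-4.2],"roll":0},
  ],
)

```text
clock: 1.6
tcp_pos: [0.4593, -0.054, 0.3549]
eef_rot: [1.183, 1.225, -1.18]
force: [0.3, -0.8, -0.4]
finger_gap: 0.0855
```

```bash
python3 - <<'E'
from h import *
pose(); c=cam("wrist"); save(c,"w0"); np.savez("w0.npz",**c); print(c["M"].round(3),np.array(c["mount"]).round(3),c["fx"])
E
```

```text
t 1.6 tcp [ 0.4593 -0.054   0.3549] gap 0.0855 F [ 0.3 -0.8 -0.4] q [-0.28 -0.39  1.8   0.    1.73  1.25]
axes x,y,z rows
 [[ 0.002  0.    -1.   ]
 [ 0.999  0.038  0.002]
 [ 0.038 -0.999 -0.   ]]
[[ 0.037 -0.954 -0.298  0.536]
 [-0.999 -0.036 -0.01  -0.052]
 [-0.001  0.299 -0.954  0.497]
 [ 0.     0.     0.     1.   ]] [[ 0.    -0.301  0.954 -0.142]
 [-0.    -0.954 -0.301  0.077]
 [ 1.    -0.    -0.     0.001]
 [ 0.     0.     0.     1.   ]] 336.05737559928247
```

View pics/w0.png

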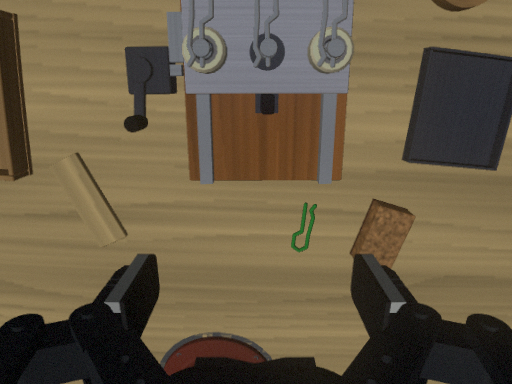

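The wrist view shows the knob top at (136,122), the post tops at about (200,47), (267,47) and (333,47), and the handle top at about (266,100). The dish, crate edge and bystanders are clear of them.

```bash
python3 - <<'E'
from h import *
c=dict(np.load("w0.npz")); im=c["img"]; hsv=cv2.cvtColor(im,cv2.COLOR_RGB2HSV); P=cloud(c); Z=P[...,2]
print("posts approx",onplane(c,[[200,47],[267,47],[333,47]],.1).round(4).tolist())
H,W=Z.shape
def comp(m,nm,mn=15):
    n,l,st,ce=cv2.connectedComponentsWithStats(m.astype(np.uint8))
    for i in range(1,n):
        if st[i,4]>mn: print(nm,st[i],ce[i].round(1),np.nanmedian(P[l==i],0).round(4))
roi=np.zeros((H,W),bool);roi[0:200,110:370]=1
comp(roi&(Z>.095)&(Z<.11),"posttop")
comp(roi&(Z>.083)&(Z<.092)&(hsv[...,2]<60),"knob/handle top")
w=roi&(hsv[...,0]>18)&(hsv[...,0]<35)&(hsv[...,2]>150)&(Z>.07);comp(w,"wheel")
# orange base edges
b=roi&(hsv[...,0]<16)&(hsv[...,1]>120);b=cv2.morphologyEx(b.astype(np.uint8),cv2.MORPH_OPEN,np.ones((3,3)))
ys=range(105,175,5);L=[[np.where(b[y])[0].min(),y] for y in ys];Rr=[[np.where(b[y])[0].max(),y] for y in ys]
for nm,e in(("L",L),("R",Rr)):
    w=onplane(c,e,.018);p=np.polyfit(w[:,0],w[:,1],1);print(nm,"yaw",np.degrees(np.arctan(p[0])).round(2),"y at .5",np.polyval(p,.5).round(4))
xs=[x for x in range(215,320,5)];e=[[x,np.where(b[:,x])[0].max()] for x in xs];w=onplane(c,e,.018);p=np.polyfit(w[:,1],w[:,0],1);print("front yaw",-np.degrees(np.arctan(p[0])),"x at y=-.06",np.polyval(p,-.06))
g=(Z<.06)&(Z>.042)&roi
e=[[x,np.where(g[:110,x])[0].max()] for x in list(range(195,250,5))+list(range(285,340,5))];w=onplane(c,e,.05);p=np.polyfit(w[:,1],w[:,0],1);print("carr front yaw",-np.degrees(np.arctan(p[0])),np.polyval(p,-.06))
cv2.imwrite("pics/z2.png",cv2.cvtColor(cv2.resize(im[0:140,110:360],None,fx=3.2,fy=3.2,interpolation=cv2.INTER_CUBIC),cv2.COLOR_RGB2BGR))
E
```

```text
posts approx [[0.5783, 0.01, 0.1], [0.5808, -0.0637, 0.1], [0.584, -0.1365, 0.1]]
posttop [192  38  19  20 279] [200.9  47.6] [0.5777 0.0091 0.099 ]
posttop [260  38  18  19 261] [268.2  46.9] [ 0.581  -0.0651  0.0989]
posttop [327  39  18  19 269] [335.5  47.5] [ 0.5839 -0.1394  0.0989]
knob/handle top [261  94  13  20 190] [267.2 103.3] [ 0.5199 -0.0672  0.084 ]
knob/handle top [124 116  16  16 186] [131.6 123.9] [0.4902 0.0956 0.087 ]
wheel [325  29   6   7  25] [327.8  32. ] [ 0.6021 -0.133   0.0811]
wheel [194  30   5   7  25] [195.8  32.4] [0.5962 0.0178 0.0814]
wheel [204  30  18  40 203] [214.1  49. ] [ 0.5788 -0.0044  0.0812]
wheel [333  30  18  39 179] [344.2  49.5] [ 0.584  -0.1547  0.0811]
wheel [311  33   9  28 143] [314.9  48.6] [ 0.583  -0.1201  0.0807]
wheel [182  36   8  25  92] [185.3  49.9] [0.5756 0.0304 0.0806]
wheel [193  62   9   7  29] [196.5  65.5] [0.5603 0.0175 0.0814]
wheel [323  63   9   7  30] [326.4  66.1] [ 0.5651 -0.1346  0.0808]
L yaw 2.83 y at .5 0.0425
R yaw 1.94 y at .5 -0.1788
front yaw 2.1593465563281193 x at y=-.06 0.40847206270879194
carr front yaw 2.201257067509726 0.5311433557362317
```

View pics/z2.png

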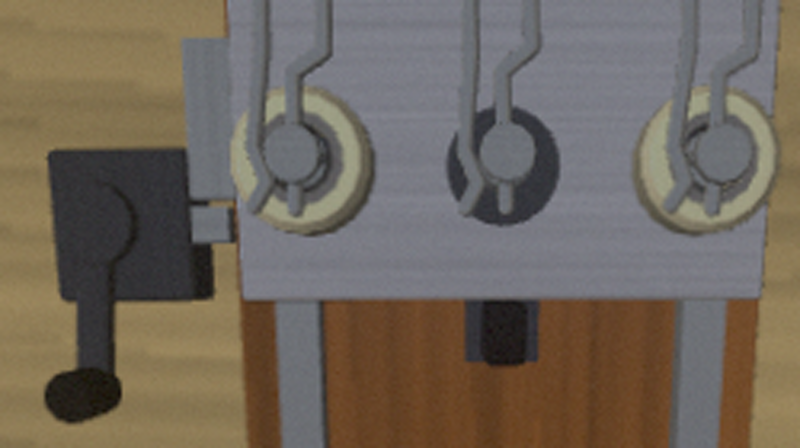

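Three clips and two wheels are confirmed, and the tool yaw already matches the fixture (about 2.2°). I'll move over the knob and measure the lever angle at the same time.

play_rows(
  commands=[
    {"delta_pos":[0.9,0.2,-0.8],"roll":0},
    {"delta_pos":[1.8,0.4,-1.6],"roll":0},
    {"delta_pos":[2.7,0.6,-2.4],"roll":0},
    {"delta_pos":[3.6,0.8,-3.2],"roll":0},
    {"delta_pos":[4.3,0.92,-3.72],"roll":0},
  ],
  hand=0.1,
)

```text
clock: 2.15
tcp_pos: [0.4899, 0.1004, 0.1809]
eef_rot: [1.181, 1.23, -1.177]
force: [0.2, -0.4, 0.2]
finger_gap: 0.0471
```

```bash
python3 - <<'E'
from h import *
pose()
c=dict(np.load("w0.npz")); P=cloud(c); Z=P[...,2]
for v in range(54,132,6):
    print(v,[f"{Z[v,u]*1000:.0f}" for u in range(120,186,4)])
t=cam("wrist");save(t,"w1");np.savez("w1.npz",**t)
E
```

```text
t 2.15 tcp [0.4899 0.1004 0.1809] gap 0.0471 F [ 0.2 -0.4  0.2] q [ 0.05 -0.22  1.95  0.    1.41  1.58]
axes x,y,z rows
 [[ 0.001  0.003 -1.   ]
 [ 0.999  0.042  0.001]
 [ 0.042 -0.999 -0.003]]
54 ['-2', '-1', '38', '36', '39', '37', '37', '37', '37', '37', '36', '38', '36', '37', '36', '34', '80']
60 ['-0', '-0', '37', '59', '58', '58', '60', '51', '36', '36', '38', '38', '36', '38', '35', '36', '49']
66 ['-1', '0', '58', '59', '59', '58', '61', '60', '50', '39', '37', '38', '36', '35', '34', '35', '49']
72 ['1', '-0', '60', '59', '59', '59', '60', '59', '55', '37', '37', '39', '36', '34', '35', '36', '16']
78 ['-2', '-1', '37', '58', '59', '60', '60', '58', '36', '36', '37', '36', '38', '25', '-1', '-1', '15']
84 ['0', '-0', '38', '38', '57', '59', '56', '37', '39', '38', '37', '38', '36', '29', '3', '-3', '13']
90 ['-1', '-1', '-2', '37', '57', '57', '56', '37', '37', '37', '37', '35', '37', '30', '9', '-1', '-3']
96 ['-1', '-1', '-1', '-2', '56', '58', '54', '-2', '-0', '0', '-0', '-1', '-1', '-0', '-1', '-1', '-2']
102 ['-0', '-1', '-1', '-1', '59', '58', '54', '-1', '-1', '-2', '-1', '-1', '-2', '-1', '0', '-1', '-2']
108 ['-1', '0', '-0', '-1', '56', '58', '56', '-1', '-1', '-1', '-0', '-0', '-2', '-1', '1', '-0', '-1']
114 ['-2', '0', '-2', '-1', '58', '57', '56', '-1', '-1', '-2', '-1', '-1', '-1', '-2', '2', '-1', '-2']
120 ['0', '-1', '88', '87', 'nan', '78', '62', '-0', '0', '-0', '1', '-1', '-0', '-1', '0', '-1', '-0']
126 ['-0', '-1', '86', '87', '87', '80', '63', '0', '-1', '-1', '-2', '-2', '-3', '-2', '-1', '-1', '1']
```

View pics/w1.png

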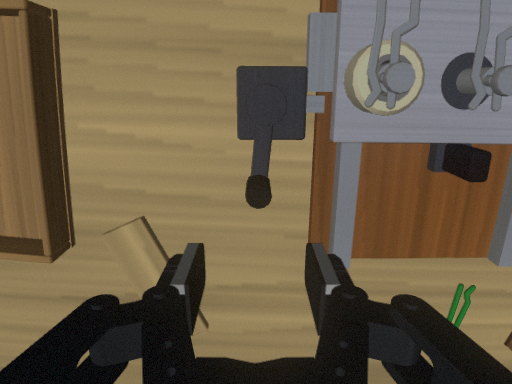

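```bash
python3 - <<'E'
from h import *
c=dict(np.load("w1.npz")); P=cloud(c); Z=P[...,2];v,u=np.mgrid[:384,:512]
m=(Z>.083)&(Z<.092)&(abs(u-258)<20)&(abs(v-185)<25); uv=np.c_[u[m],v[m]];(cc,r)=cv2.minEnclosingCircle(uv.astype(np.float32))
print(m.sum(),cc,"knob",onplane(c,[cc,uv.mean(0)],.088).round(4).tolist())
m=(Z>.052)&(Z<.064)&(abs(u-266)<26)&(v>75)&(v<128);p=P[m][:,:2]
mm=v[m]<110
from scipy.optimize import least_squares
# boss: circle from topmost/lateral extremes
b=p[mm]; print("boss ext x",b[:,0].max(),"y",np.percentile(b[:,1],[1,50,99]))
for vv in (125,135,145,155,165):
    row=(Z[vv]>.05)&(Z[vv]<.066)&(abs(u[vv]-262)<20); x=u[vv][row]; print(vv,onplane(c,[[x.mean(),vv]],.058).round(4).tolist(),len(x))
E
```

```text
525 (258.0, 195.5) knob [[0.4912, 0.0975, 0.088], [0.4913, 0.0975, 0.088]]
boss ext x 0.5700509158246226 y [0.07915961 0.09432677 0.10916637]
125 [[0.5393, 0.0951, 0.058]] 18
135 [[0.5315, 0.0955, 0.058]] 18
145 [[0.5236, 0.0959, 0.058]] 18
155 [[0.5156, 0.096, 0.058]] 17
165 [[0.5074, 0.0964, 0.058]] 17
```

play_rows(
  commands=[
    {"delta_pos":[0.8,0.03,0.07],"roll":0},
    {"delta_pos":[1.6,0.03,0.07],"roll":0},
    {"delta_pos":[2.3,0.03,0.07],"roll":0},
    {"delta_pos":[2.8,0.03,0.07],"roll":0},
    {"delta_pos":[2.9,0.03,0.07],"roll":0},
  ],
  hand=0.1,
)

```text
clock: 2.7
tcp_pos: [0.4854, 0.0992, 0.0569]
eef_rot: [1.174, 1.242, -1.185]
force: [-0.3, -0.0, -0.3]
finger_gap: 0.0471
```

play_rows(
  commands=[
    {"delta_pos":[0,0,0],"roll":0},
    {"delta_pos":[0,0,0],"roll":0},
    {"delta_pos":[0,0,0],"roll":0},
    {"delta_pos":[0,0,0],"roll":0},
    {"delta_pos":[0,0,0],"roll":0},
  ],
  hand=-1,
)

```text
clock: 3.2
tcp_pos: [0.4859, 0.0989, 0.058]
eef_rot: [1.174, 1.24, -1.185]
force: [-2.6, -3.2, 3.6]
finger_gap: 0.0184
```

play_rows(
  commands=[
    {"delta_pos":[0,0,0],"roll":0},
    {"delta_pos":[0,0,0],"roll":0},
    {"delta_pos":[-0.18,0.12,0.03],"roll":0},
    {"delta_pos":[-0.18,0.12,0.03],"roll":0},
    {"delta_pos":[-0.18,0.12,0.03],"roll":0},
  ],
  hand=0.1,
)

```text
clock: 3.7
tcp_pos: [0.4915, 0.0979, 0.0657]
eef_rot: [1.175, 1.24, -1.184]
force: [0.1, -0.4, 0.7]
finger_gap: 0.047
```

play_rows(
  commands=[
    {"delta_pos":[0,0,0],"roll":0},
    {"delta_pos":[0,0,0],"roll":0},
    {"delta_pos":[0,0,0],"roll":0},
    {"delta_pos":[0,0,0],"roll":0},
    {"delta_pos":[0,0,0],"roll":0},
  ],
  hand=-1,
)

```text
clock: 4.2
tcp_pos: [0.4914, 0.098, 0.0658]
eef_rot: [1.175, 1.24, -1.184]
force: [-1.0, 0.7, 3.0]
finger_gap: 0.0181
```

```bash
python3 - <<'E'
from h import *
pose()
piv=np.array([.556,.095]);yaw=.039
for a in np.arange(.08,1.65,.157):
    print(round(a,2),(np.array([.065*(np.cos(.08)-np.cos(a)),-.065*(np.sin(a)-np.sin(.08))])/.04).round(2))
E
```

```text
t 4.2 tcp [0.4914 0.098  0.0658] gap 0.0181 F [-1.   0.7  3. ] q [ 0.05 -0.07  2.03  0.    1.2   1.57]
axes x,y,z rows
 [[-0.011  0.003 -1.   ]
 [ 0.999  0.043 -0.011]
 [ 0.043 -0.999 -0.004]]
0.08 [ 0. -0.]
0.24 [ 0.04 -0.25]
0.39 [ 0.12 -0.49]
0.55 [ 0.24 -0.72]
0.71 [ 0.39 -0.93]
0.86 [ 0.57 -1.11]
1.02 [ 0.77 -1.26]
1.18 [ 1.   -1.37]
1.34 [ 1.24 -1.45]
1.49 [ 1.49 -1.49]
```

play_rows(
  commands=[
    {"delta_pos":[0,0.04,-0.25],"roll":0},
    {"delta_pos":[0,0.12,-0.49],"roll":0},
    {"delta_pos":[0,0.24,-0.72],"roll":0},
    {"delta_pos":[0,0.39,-0.93],"roll":0},
    {"delta_pos":[0,0.39,-0.93],"roll":0},
  ],
)

```text
clock: 4.7
tcp_pos: [0.5052, 0.1363, 0.0656]
eef_rot: [1.174, 1.241, -1.185]
force: [-1.7, 0.3, 3.3]
finger_gap: 0.0178
```

play_rows(
  commands=[
    {"delta_pos":[0,0.18,-0.18],"roll":0},
    {"delta_pos":[0,0.38,-0.33],"roll":0},
    {"delta_pos":[0,0.61,-0.44],"roll":0},
    {"delta_pos":[0,0.85,-0.52],"roll":0},
    {"delta_pos":[0,1.1,-0.56],"roll":0},
  ],
)

```text
clock: 5.2
tcp_pos: [0.5483, 0.1589, 0.0654]
eef_rot: [1.171, 1.239, -1.188]
force: [-11.2, -8.0, 9.0]
finger_gap: 0.0182
```

play_rows(
  commands=[
    {"delta_pos":[0,0,0],"roll":0},
  ],
)

```text
clock: 5.3
tcp_pos: [0.5505, 0.159, 0.0656]
eef_rot: [1.174, 1.237, -1.183]
force: [5.8, 4.1, -3.3]
finger_gap: 0.0177
```

play_rows(
  commands=[
    {"delta_pos":[0,0,0],"roll":0},
    {"delta_pos":[0,0,0],"roll":0},
    {"delta_pos":[-0.8,0,0],"roll":0},
    {"delta_pos":[-1.8,0,0],"roll":0},
    {"delta_pos":[-2.3,0,0],"roll":0},
  ],
  hand=0.1,
)

```text
clock: 5.8
tcp_pos: [0.5523, 0.1592, 0.161]
eef_rot: [1.177, 1.234, -1.18]
force: [0.3, 0.2, 0.2]
finger_gap: 0.0471
```

play_rows(
  commands=[
    {"delta_pos":[0,-0.2,1.1],"roll":0},
    {"delta_pos":[0,-0.4,2.2],"roll":0},
    {"delta_pos":[0,-0.6,3.3],"roll":0},
    {"delta_pos":[0,-0.8,4.4],"roll":0},
    {"delta_pos":[0,-1.0,5.4],"roll":0},
  ],
)

```text
clock: 6.3
tcp_pos: [0.5205, -0.0599, 0.1606]
eef_rot: [1.176, 1.234, -1.18]
force: [0.7, -0.4, -0.2]
finger_gap: 0.047
```

play_rows(
  commands=[
    {"delta_pos":[0,0,0.1],"roll":0},
  ],
)

```text
clock: 6.4
tcp_pos: [0.5196, -0.067, 0.1604]
eef_rot: [1.179, 1.232, -1.184]
force: [0.5, 0.5, 0.0]
finger_gap: 0.0468
```

```bash
python3 - <<'E'
from h import *
p,m=pose()
c=cam("wrist");save(c,"w2");np.savez("w2.npz",**c);P=cloud(c);Z=P[...,2]
hv=cv2.cvtColor(c["img"],cv2.COLOR_RGB2HSV)[...,2]
k=(Z>.079)&(Z<.09)&(hv<70)&(abs(P[...,0]-.52)<.04)&(abs(P[...,1]+.067)<.03)
h=np.array([*(P[k].min(0)+P[k].max(0))[:2]/2]); print("handle",h,k.sum(),P[k].min(0),P[k].max(0))
k=(Z>.083)&(Z<.092)&(hv<70)&(P[...,1]>.08); print("knob",P[k].mean(0),k.sum())
t=np.array([*h,.058]); print("delta units",(m.T@(t-p)/.04).round(2))
E
```

```text
t 6.4 tcp [ 0.5196 -0.067   0.1604] gap 0.0468 F [0.5 0.5 0. ] q [-0.27 -0.13  1.91 -0.    1.37  1.26]
axes x,y,z rows
 [[-0.005  0.001 -1.   ]
 [ 0.999  0.038 -0.005]
 [ 0.038 -0.999 -0.001]]
handle [ 0.5194499  -0.06739157] 737 [ 0.50738803 -0.07542221  0.07929219] [ 0.53151178 -0.05936093  0.08589451]
knob [nan nan nan] 0
delta units [2.56 0.01 0.01]<stdin>:7: RuntimeWarning: Mean of empty slice.
  ret = um.true_divide(
```

View pics/w2.png

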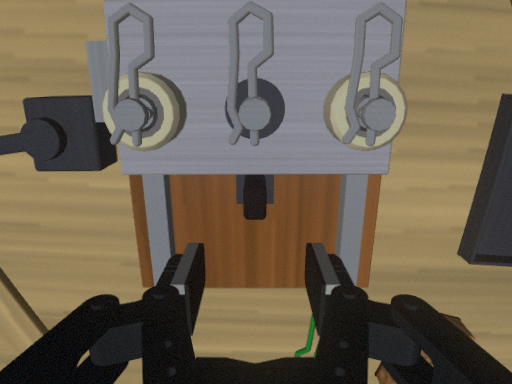

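The lever now points outwards (knob off the left edge at row 140) and the handle sits between the fingers at (255,197). I'll descend, grip and pull.

play_rows(
  commands=[
    {"delta_pos":[0.8,0,0],"roll":0},
    {"delta_pos":[1.6,0,0],"roll":0},
    {"delta_pos":[2.3,0,0],"roll":0},
    {"delta_pos":[2.5,0,0],"roll":0},
    {"delta_pos":[2.5,0,0],"roll":0},
  ],
)

```text
clock: 6.95
tcp_pos: [0.5181, -0.0645, 0.0588]
eef_rot: [1.177, 1.237, -1.184]
force: [-0.1, 0.1, 0.5]
finger_gap: 0.0474
```

play_rows(
  commands=[
    {"delta_pos":[0,0,0],"roll":0},
    {"delta_pos":[0,0,0],"roll":0},
    {"delta_pos":[0,0,0],"roll":0},
    {"delta_pos":[0,0,0],"roll":0},
    {"delta_pos":[0,0,0],"roll":0},
  ],
  hand=-1,
)

```text
clock: 7.45
tcp_pos: [0.5195, -0.0668, 0.061]
eef_rot: [1.175, 1.231, -1.184]
force: [0.0, -7.5, -0.2]
finger_gap: 0.0149
```

play_rows(
  commands=[
    {"delta_pos":[0,-0.3,0],"roll":0},
    {"delta_pos":[0,-0.6,0],"roll":0},
    {"delta_pos":[0,-0.9,0],"roll":0},
    {"delta_pos":[0,-1.2,0],"roll":0},
    {"delta_pos":[0,-1.5,0],"roll":0},
  ],
)

```text
clock: 7.95
tcp_pos: [0.4583, -0.0693, 0.061]
eef_rot: [1.175, 1.23, -1.185]
force: [1.7, -2.5, -8.9]
finger_gap: 0.0148
```

play_rows(
  commands=[
    {"delta_pos":[0,-0.2,0],"roll":0},
    {"delta_pos":[0,-0.4,0],"roll":0},
    {"delta_pos":[0,-0.55,0],"roll":0},
    {"delta_pos":[0,-0.67,0],"roll":0},
    {"delta_pos":[0,-0.7,0],"roll":0},
  ],
)

```text
clock: 8.45
tcp_pos: [0.4345, -0.0703, 0.0611]
eef_rot: [1.182, 1.219, -1.175]
force: [24.8, -0.7, -21.5]
finger_gap: 0.0147
```

```bash
python3 -c "
from h import *
pose()"
```

```text
t 8.45 tcp [ 0.4345 -0.0703  0.0611] gap 0.0147 F [ 24.8  -0.7 -21.5] q [-0.33 -0.24  2.19  0.    1.19  1.2 ]
axes x,y,z rows
 [[ 0.009 -0.003 -1.   ]
 [ 0.999  0.04   0.009]
 [ 0.04  -0.999  0.003]]
```

The carriage is against its stop: 85 mm travelled, 25 N on the tool. Next I'll release it and go to the knob.

play_rows(
  commands=[
    {"delta_pos":[0,0,0],"roll":0},
    {"delta_pos":[0,0,0],"roll":0},
    {"delta_pos":[-0.8,0,0],"roll":0},
    {"delta_pos":[-1.8,0,0],"roll":0},
    {"delta_pos":[-2.4,0,0],"roll":0},
  ],
  hand=0.1,
)

```text
clock: 8.95
tcp_pos: [0.435, -0.0705, 0.1615]
eef_rot: [1.183, 1.214, -1.172]
force: [1.0, -0.8, -0.5]
finger_gap: 0.047
```

play_rows(
  commands=[
    {"delta_pos":[0,0.5,-1.0],"roll":0},
    {"delta_pos":[0,1.0,-2.0],"roll":0},
    {"delta_pos":[0,1.5,-3.0],"roll":0},
    {"delta_pos":[0,2.0,-4.0],"roll":0},
    {"delta_pos":[0,2.5,-5.0],"roll":0},
  ],
)

```text
clock: 9.45
tcp_pos: [0.528, 0.1353, 0.1634]
eef_rot: [1.183, 1.213, -1.171]
force: [0.9, -1.4, 0.7]
finger_gap: 0.0473
```

play_rows(
  commands=[
    {"delta_pos":[0,0.5,-0.6],"roll":0},
    {"delta_pos":[0,0.55,-0.6],"roll":0},
    {"delta_pos":[0,0.55,-0.6],"roll":0},
  ],
)

```text
clock: 9.75
tcp_pos: [0.5495, 0.1606, 0.1645]
eef_rot: [1.182, 1.213, -1.17]
force: [-0.4, 0.7, -0.1]
finger_gap: 0.0471
```

```bash
python3 - <<'E'
from h import *
p,m=pose()
c=cam("wrist");save(c,"w3");P=cloud(c);Z=P[...,2]
hv=cv2.cvtColor(c["img"],cv2.COLOR_RGB2HSV)[...,2]
k=(Z>.083)&(Z<.092)&(hv<70)&(abs(P[...,0]-.55)<.03)&(abs(P[...,1]-.16)<.03)
h=(np.nanmin(P[k],0)+np.nanmax(P[k],0))[:2]/2; print("knob",h,k.sum())
print("delta units",(m.T@(np.array([*h,.066])-p)/.04).round(2))
k=(Z>.096)&(Z<.11)&(P[...,1]<.05)
n,l,st,ce=cv2.connectedComponentsWithStats(k.astype(np.uint8))
for i in range(1,n):
    if st[i,4]>40:print("post",np.nanmedian(P[l==i],0))
E
```

```text
t 9.75 tcp [0.5495 0.1606 0.1645] gap 0.0471 F [-0.4  0.7 -0.1] q [ 0.16 -0.03  1.81 -0.01  1.35  1.69]
axes x,y,z rows
 [[ 0.016 -0.005 -1.   ]
 [ 0.999  0.041  0.016]
 [ 0.041 -0.999  0.005]]
knob [0.54462521 0.15787877] 568
delta units [ 2.46 -0.16  0.05]
post [0.49419361 0.00766889 0.09875102]
```

play_rows(
  commands=[
    {"delta_pos":[0.8,-0.1,0.05],"roll":0},
    {"delta_pos":[1.6,-0.1,0.05],"roll":0},
    {"delta_pos":[2.3,-0.1,0.05],"roll":0},
    {"delta_pos":[2.46,-0.1,0.05],"roll":0},
    {"delta_pos":[2.46,-0.1,0.05],"roll":0},
  ],
)

```text
clock: 10.3
tcp_pos: [0.5455, 0.1563, 0.065]
eef_rot: [1.182, 1.214, -1.174]
force: [-0.1, -0.0, -0.3]
finger_gap: 0.0468
```

play_rows(
  commands=[
    {"delta_pos":[0,0,0],"roll":0},
    {"delta_pos":[0,0,0],"roll":0},
    {"delta_pos":[0,0,0],"roll":0},
    {"delta_pos":[0,0,0],"roll":0},
    {"delta_pos":[0,0,0],"roll":0},
  ],
  hand=-1,
)

```text
clock: 10.8
tcp_pos: [0.5467, 0.1588, 0.0676]
eef_rot: [1.188, 1.215, -1.169]
force: [-1.5, 7.2, 1.7]
finger_gap: 0.0177
```

play_rows(
  commands=[
    {"delta_pos":[0,-0.39,0.1],"roll":0},
    {"delta_pos":[0,-0.75,0.29],"roll":0},
    {"delta_pos":[0,-1.05,0.57],"roll":0},
    {"delta_pos":[0,-1.27,0.91],"roll":0},
    {"delta_pos":[0,-1.27,0.91],"roll":0},
  ],
)

```text
clock: 11.3
tcp_pos: [0.4905, 0.1243, 0.0673]
eef_rot: [1.188, 1.234, -1.177]
force: [-25.2, 13.8, 15.3]
finger_gap: 0.0179
```

```bash
python3 -c "
from h import *
pose()"
```

```text
t 11.3 tcp [0.4905 0.1243 0.0673] gap 0.0179 F [-25.2  13.8  15.3] q [ 0.1  -0.07  2.02  0.01  1.19  1.62]
axes x,y,z rows
 [[-0.     0.009 -1.   ]
 [ 0.999  0.038  0.   ]
 [ 0.038 -0.999 -0.009]]
```

play_rows(
  commands=[
    {"delta_pos":[0,-0.1,0.22],"roll":0},
    {"delta_pos":[0,-0.17,0.46],"roll":0},
    {"delta_pos":[0,-0.2,0.7],"roll":0},
    {"delta_pos":[0,-0.2,0.78],"roll":0},
    {"delta_pos":[0,-0.2,0.78],"roll":0},
  ],
)

```text
clock: 11.8
tcp_pos: [0.4787, 0.0944, 0.0673]
eef_rot: [1.183, 1.247, -1.184]
force: [-19.8, 5.3, 10.9]
finger_gap: 0.0173
```

```bash
python3 -c "
from h import *
pose()"
```

```text
t 11.8 tcp [0.4787 0.0944 0.0673] gap 0.0173 F [-19.8   5.3  10.9] q [ 0.03 -0.11  2.06  0.01  1.2   1.56]
axes x,y,z rows
 [[-0.014  0.013 -1.   ]
 [ 0.999  0.04  -0.013]
 [ 0.04  -0.999 -0.013]]
```

play_rows(
  commands=[
    {"delta_pos":[0,0,0],"roll":0},
    {"delta_pos":[0,0,0],"roll":0},
    {"delta_pos":[-0.8,0,0],"roll":0},
    {"delta_pos":[-1.8,0,0],"roll":0},
    {"delta_pos":[-2.8,0,0],"roll":0},
  ],
  hand=0.1,
)

```text
clock: 12.3
tcp_pos: [0.4807, 0.0928, 0.1815]
eef_rot: [1.184, 1.246, -1.183]
force: [-0.0, -0.5, 0.1]
finger_gap: 0.0468
```

play_rows(
  commands=[
    {"delta_pos":[-0.8,-0.2,0.8],"roll":0},
    {"delta_pos":[-1.6,-0.4,1.6],"roll":0},
    {"delta_pos":[-2.4,-0.6,2.4],"roll":0},
    {"delta_pos":[-2.6,-0.8,3.2],"roll":0},
    {"delta_pos":[-2.6,-0.8,3.9],"roll":0},
  ],
)

```text
clock: 12.8
tcp_pos: [0.4572, -0.0678, 0.2883]
eef_rot: [1.186, 1.237, -1.179]
force: [-0.2, 0.2, 0.4]
finger_gap: 0.0469
```

play_rows(
  commands=[
    {"delta_pos":[0,0,0],"roll":0},
    {"delta_pos":[0,0,0],"roll":0},
  ],
)

```text
clock: 13.0
tcp_pos: [0.4577, -0.0684, 0.2899]
eef_rot: [1.188, 1.234, -1.178]
force: [-0.6, 0.5, 0.4]
finger_gap: 0.0468
```

```bash
python3 - <<'E'
from h import *
p,m=pose()
c=cam("wrist");save(c,"w4");np.savez("w4.npz",**c)
E
```

```text
t 13.0 tcp [ 0.4577 -0.0684  0.2899] gap 0.0468 F [-0.6  0.5  0.4] q [-0.31 -0.38  1.9   0.01  1.62  1.22]
axes x,y,z rows
 [[-0.001  0.009 -1.   ]
 [ 0.999  0.037 -0.001]
 [ 0.037 -0.999 -0.009]]
```

View pics/w4.png

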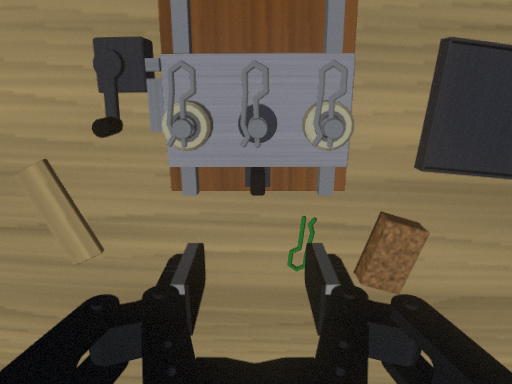

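The lever is back (knob at (107,127), below the boss at (108,65)), the bolt is shut against the carriage, and all three clips are still in. Next I'll measure the posts, loops and lever angle.

```bash
cat > clips.py <<'E'
from h import *
def lever(c,P):
    Z=P[...,2];hv=cv2.cvtColor(c["img"],cv2.COLOR_RGB2HSV)[...,2]
    k=(Z>.083)&(Z<.093)&(hv<70)&(P[...,1]>.06)&(P[...,1]<.2)&(abs(P[...,0]-.5)<.08)
    h=(np.nanmin(P[k],0)+np.nanmax(P[k],0))[:2]/2;d=h-[.556,.0945];fx=np.array([.9993,.0385]);fy=np.array([-.0385,.9993])
    print("knob",h.round(4),"angle",np.arctan2(d@fy,-d@fx).round(3))
def loops(c,P):
    Z=P[...,2]; fx=np.array([.9993,.0385]);fy=np.array([-.0385,.9993])
    xy=P[...,:2]
    for i,p in enumerate([(.499,-.1415),(.496,-.0675),(.493,.007)],1):
        r=xy-np.array(p);a=r@fx;b=r@fy
        k=(Z>.096)&(Z<.107)&(np.hypot(a,b)<.02); 
        if k.sum()>20: print(i,"post",np.round((np.nanmin(xy[k],0)+np.nanmax(xy[k],0))/2,4),k.sum())
        k=(Z>.07)&(Z<.11)&(a>.033)&(a<.075)&(abs(b)<.03)
        if k.sum()<20: print(i,"no loop");continue
        e=k&(a>.036)&(a<.052)
        q=P[e];bb=b[e]; L=np.nanmedian(q[bb>np.nanmedian(bb)],0);Rr=np.nanmedian(q[bb<np.nanmedian(bb)],0)
        print(i,"loop a range",a[k].min().round(4),a[k].max().round(4),"b",np.percentile(bb,[1,99]).round(4),"z left/right",L[2].round(4),Rr[2].round(4),"ctr",((L+Rr)/2).round(4))
E
python3 - <<'E'
from clips import *
c=dict(np.load("w4.npz"));P=cloud(c);lever(c,P);loops(c,P)
E
```

```text
knob [0.4904 0.0933] angle 0.021
1 post [ 0.4994 -0.1437] 326
1 loop a range 0.0335 0.0649 b [-0.0149  0.0119] z left/right 0.0843 0.0855 ctr [ 0.5429 -0.141   0.0849]
2 post [ 0.4964 -0.0684] 314
2 loop a range 0.0335 0.0649 b [-0.0117  0.015 ] z left/right 0.0809 0.0881 ctr [ 0.54   -0.0644  0.0845]
3 post [0.4937 0.0062] 297
3 loop a range 0.033 0.0646 b [-0.0143  0.0134] z left/right 0.0843 0.0856 ctr [0.5367 0.0081 0.0849]
```

Lever locked at 0.02 rad. Now clip 1.

play_rows(
  commands=[
    {"delta_pos":[0.4,0.5,0.5],"roll":0},
    {"delta_pos":[1.2,1.0,1.0],"roll":0},
    {"delta_pos":[2.2,1.5,1.5],"roll":0},
    {"delta_pos":[3.2,2.1,1.93],"roll":0},
    {"delta_pos":[4.2,2.1,1.93],"roll":0},
  ],
  hand=0,
)

```text
clock: 13.55
tcp_pos: [0.5464, -0.1405, 0.1191]
eef_rot: [1.187, 1.234, -1.177]
force: [-1.0, -0.2, -0.1]
finger_gap: 0.0426
```

play_rows(
  commands=[
    {"delta_pos":[0,0,0],"roll":0},
    {"delta_pos":[0,0,0],"roll":0},
  ],
)

```text
clock: 13.75
tcp_pos: [0.5462, -0.1393, 0.1187]
eef_rot: [1.185, 1.236, -1.176]
force: [0.4, 0.3, 0.7]
finger_gap: 0.0429
```

```bash
cat >> clips.py <<'E'
FX=np.array([.9993,.0385]);
POST={1:(.4994,-.1437),2:(.4964,-.0684),3:(.4937,.0062)}
def go(t):
    p,m=pose(); print("units",(m.T@(np.array(t)-p)/.04).round(2))
def dish():
    c=cam("top");hsv=cv2.cvtColor(c["img"],cv2.COLOR_RGB2HSV);m=np.zeros((384,512),bool);m[155:260,335:435]=1
    m&=hsv[...,2]<75; k,_=cv2.findContours(cv2.morphologyEx(m.astype(np.uint8),cv2.MORPH_OPEN,np.ones((5,5))),0,2);k=max(k,key=cv2.contourArea)
    r=cv2.minAreaRect(onplane(c,k.reshape(-1,2),.02)[:,:2].astype(np.float32));print("dish",np.round(r[0],4),np.round(r[1],3),round(r[2],1)); return c
E
python3 - <<'E'
from clips import *
L=np.array(POST[1])+.045*FX; go([*L,.068]); dish()
E
```

```text
t 13.75 tcp [ 0.5462 -0.1393  0.1187] gap 0.0429 F [0.4 0.3 0.7] q [-0.39  0.01  1.85  0.01  1.29  1.14]
axes x,y,z rows
 [[-0.002  0.009 -1.   ]
 [ 0.999  0.04  -0.002]
 [ 0.04  -0.999 -0.01 ]]
units [ 1.27 -0.05  0.08]
dish [ 0.5201 -0.3456] [0.148 0.161] 87.4
```

play_rows(
  commands=[
    {"delta_pos":[0.5,-0.05,0.06],"roll":0},
    {"delta_pos":[1.0,-0.05,0.06],"roll":0},
    {"delta_pos":[1.25,-0.05,0.06],"roll":0},
    {"delta_pos":[1.25,-0.05,0.06],"roll":0},
  ],
)

```text
clock: 14.2
tcp_pos: [0.5458, -0.1417, 0.0716]
eef_rot: [1.186, 1.232, -1.174]
force: [0.2, 0.1, 0.4]
finger_gap: 0.0429
```

play_rows(
  commands=[
    {"delta_pos":[0,0,0],"roll":0},
    {"delta_pos":[0,0,0],"roll":0},
    {"delta_pos":[0,0,0],"roll":0},
    {"delta_pos":[0,0,0],"roll":0},
    {"delta_pos":[0,0,0],"roll":0},
  ],
  hand=-1,
)

```text
clock: 14.7
tcp_pos: [0.5471, -0.142, 0.0733]
eef_rot: [1.187, 1.229, -1.172]
force: [1.5, 0.8, 7.0]
finger_gap: 0.0258
```

play_rows(
  commands=[
    {"delta_pos":[0,0.3,0],"roll":0},
    {"delta_pos":[0,0.6,0],"roll":0},
    {"delta_pos":[0,0.9,0],"roll":0},
    {"delta_pos":[0,1.2,0],"roll":0},
    {"delta_pos":[0,1.5,0],"roll":0},
  ],
)

```text
clock: 15.2
tcp_pos: [0.6082, -0.1396, 0.0732]
eef_rot: [1.186, 1.229, -1.172]
force: [-0.3, -0.2, -0.3]
finger_gap: 0.0252
```

```bash
python3 - <<'E'
from clips import *
go([.545,-.3456,.16]);c=cam("wrist");save(c,"w5")
E
```

```text
t 15.2 tcp [ 0.6082 -0.1396  0.0732] gap 0.0252 F [-0.3 -0.2 -0.3] q [-0.35  0.19  1.74  0.01  1.21  1.18]
axes x,y,z rows
 [[ 0.005  0.007 -1.   ]
 [ 0.999  0.041  0.005]
 [ 0.041 -0.999 -0.006]]
units [-2.21 -1.78  5.07]
```

View pics/w5.png

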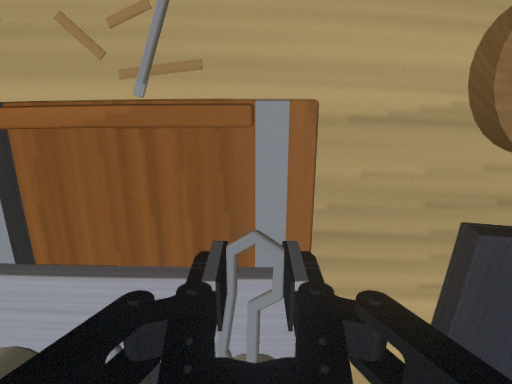

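Clip 1 is in the fingers at (255,270) and off the post. I'll carry it to the dish.

play_rows(
  commands=[
    {"delta_pos":[-1.0,0,0],"roll":0},
    {"delta_pos":[-2.0,0,0.2],"roll":0},
    {"delta_pos":[-2.2,-0.4,1.0],"roll":0},
    {"delta_pos":[-2.2,-0.8,2.0],"roll":0},
    {"delta_pos":[-2.2,-1.2,3.0],"roll":0},
  ],
)

```text
clock: 15.75
tcp_pos: [0.5663, -0.2633, 0.1616]
eef_rot: [1.186, 1.226, -1.169]
force: [0.4, -1.2, -0.1]
finger_gap: 0.0256
```

play_rows(
  commands=[
    {"delta_pos":[0,-0.3,1.0],"roll":0},
    {"delta_pos":[0,-0.6,1.8],"roll":0},
    {"delta_pos":[0,-0.6,2.07],"roll":0},
    {"delta_pos":[0,-0.6,2.07],"roll":0},
    {"delta_pos":[0,-0.6,2.07],"roll":0},
  ],
)

```text
clock: 16.25
tcp_pos: [0.5462, -0.3461, 0.1607]
eef_rot: [1.186, 1.228, -1.168]
force: [-0.4, -0.0, -1.3]
finger_gap: 0.0259
```

```bash
python3 - <<'E'
from clips import *
c=cam("wrist");np.savez("w6.npz",**c);P=cloud(c);Z=P[...,2];hv=cv2.cvtColor(c["img"],cv2.COLOR_RGB2HSV)
k=(abs(P[...,0]-.52)<.14)&(abs(P[...,1]+.35)<.12)&(hv[...,2]<85)&(Z<.03)&(Z>-.01)
q=P[k][:,:2];print(k.sum(),np.percentile(q,[1,99],axis=0).round(3).tolist())
go([.545,-.3456,.03]); save(c,"w6")
E
```

```text
22006 [[0.443, -0.421], [0.601, -0.283]]
t 16.3 tcp [ 0.5463 -0.3457  0.1607] gap 0.0257 F [-0.1  0.7 -0.5] q [-0.68  0.15  1.63  0.01  1.36  0.84]
axes x,y,z rows
 [[ 0.008  0.006 -1.   ]
 [ 0.999  0.044  0.009]
 [ 0.044 -0.999 -0.006]]
units [ 3.27 -0.06  0.01]
```

View pics/w6.png

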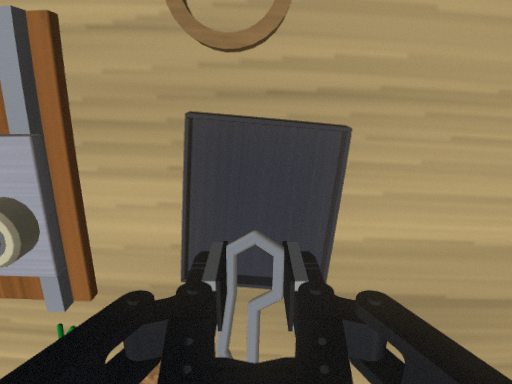

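play_rows(
  commands=[
    {"delta_pos":[0.9,-0.06,0.4],"roll":0},
    {"delta_pos":[1.8,-0.06,0.6],"roll":0},
    {"delta_pos":[2.7,-0.06,0.6],"roll":0},
    {"delta_pos":[3.4,-0.06,0.6],"roll":0},
    {"delta_pos":[3.5,-0.06,0.6],"roll":0},
  ],
)

```text
clock: 16.8
tcp_pos: [0.5439, -0.365, 0.0155]
eef_rot: [1.185, 1.238, -1.168]
force: [0.0, 0.2, -1.3]
finger_gap: 0.0255
```

play_rows(
  commands=[
    {"delta_pos":[0.05,0,0],"roll":0},
    {"delta_pos":[0.05,0,0],"roll":0},
  ],
)

```text
clock: 17.0
tcp_pos: [0.5446, -0.3642, 0.0143]
eef_rot: [1.184, 1.238, -1.167]
force: [-0.9, -0.4, -0.3]
finger_gap: 0.0254
```

play_rows(
  commands=[
    {"delta_pos":[0,0,0],"roll":0},
    {"delta_pos":[0,0,0],"roll":0},
    {"delta_pos":[0,0,0],"roll":0},
    {"delta_pos":[0,0,0],"roll":0},
    {"delta_pos":[-1.0,0,0],"roll":0},
  ],
  hand=0,
)

```text
clock: 17.5
tcp_pos: [0.5405, -0.3615, 0.0481]
eef_rot: [1.186, 1.251, -1.17]
force: [0.6, -0.2, -0.7]
finger_gap: 0.0427
```

play_rows(
  commands=[
    {"delta_pos":[-1.0,0,0],"roll":0},
    {"delta_pos":[-2.2,0,0],"roll":0},
    {"delta_pos":[-2.8,0,-0.4],"roll":0},
    {"delta_pos":[-2.8,0,-1.4],"roll":0},
    {"delta_pos":[-2.8,0,-2.4],"roll":0},
  ],
)

```text
clock: 18.0
tcp_pos: [0.5375, -0.2681, 0.1642]
eef_rot: [1.188, 1.247, -1.17]
force: [0.6, 0.0, -0.1]
finger_gap: 0.0428
```

```bash
python3 - <<'E'
from clips import *
L=np.array(POST[2])+.045*FX; go([*L,.16]); c=dish();save(c,"t6")
E
```

```text
t 18.0 tcp [ 0.5375 -0.2681  0.1642] gap 0.0428 F [ 0.6  0.  -0.1] q [-0.59  0.05  1.73  0.01  1.38  0.93]
axes x,y,z rows
 [[-0.005  0.019 -1.   ]
 [ 0.999  0.045 -0.004]
 [ 0.045 -0.999 -0.019]]
units [ 0.2   0.32 -5.02]
dish [ 0.4282 -0.3178] [0.08  0.181] 63.4
```

play_rows(
  commands=[
    {"delta_pos":[0,0.1,-1.1],"roll":0},
    {"delta_pos":[0,0.2,-2.2],"roll":0},
    {"delta_pos":[0.1,0.3,-3.3],"roll":0},
    {"delta_pos":[0.2,0.32,-4.4],"roll":0},
    {"delta_pos":[0.2,0.32,-5.02],"roll":0},
  ],
)

```text
clock: 18.55
tcp_pos: [0.539, -0.0578, 0.1592]
eef_rot: [1.186, 1.257, -1.165]
force: [-0.2, -0.1, -0.5]
finger_gap: 0.0424
```

play_rows(
  commands=[
    {"delta_pos":[0.5,0,0],"roll":0},
    {"delta_pos":[1.0,0,0],"roll":0},
    {"delta_pos":[1.0,0,0],"roll":0},
    {"delta_pos":[1.0,0,0],"roll":0},
  ],
)

```text
clock: 18.95
tcp_pos: [0.5385, -0.0569, 0.1193]
eef_rot: [1.186, 1.258, -1.165]
force: [-0.2, -0.2, -0.1]
finger_gap: 0.0424
```

```bash
python3 - <<'E'
from clips import *
L=np.array(POST[2])+.045*FX+[0,.001]; go([*L,.07]); c=dish();P=cloud(c)
k=(abs(P[...,0]-.52)<.2)&(abs(P[...,1]+.35)<.12)&(c["img"].min(2)>75)&(np.ptp(c["img"],axis=2)<35);print("clip px in dish",k.sum(),np.nanmedian(P[k],0))
save(c,"t7")
E
```

```text
t 18.95 tcp [ 0.5385 -0.0569  0.1193] gap 0.0424 F [-0.2 -0.2 -0.1] q [-0.25 -0.04  1.9   0.02  1.3   1.26]
axes x,y,z rows
 [[-0.009  0.025 -1.   ]
 [ 0.999  0.051 -0.008]
 [ 0.051 -0.998 -0.026]]
units [1.22 0.07 0.25]
dish [ 0.52 -0.35] [0.14  0.162] 87.4
clip px in dish 147 [ 0.52337829 -0.36222182  0.00910829]
```

play_rows(
  commands=[
    {"delta_pos":[0.5,0.07,0.25],"roll":0.14},
    {"delta_pos":[1.0,0.07,0.25],"roll":0.14},
    {"delta_pos":[1.2,0.07,0.25],"roll":0.14},
    {"delta_pos":[1.2,0.07,0.25],"roll":0.14},
  ],
)

```text
clock: 19.4
tcp_pos: [0.5417, -0.0659, 0.0715]
eef_rot: [1.196, 1.252, -1.175]
force: [0.6, -0.3, -0.7]
finger_gap: 0.0427
```

play_rows(
  commands=[
    {"delta_pos":[0,0,0],"roll":0},
    {"delta_pos":[0,0,0],"roll":0},
    {"delta_pos":[0,0,0],"roll":0},
    {"delta_pos":[0,0,0],"roll":0},
    {"delta_pos":[0,0,0],"roll":0},
  ],
  hand=-1,
)

```text
clock: 19.9
tcp_pos: [0.5425, -0.0659, 0.0724]
eef_rot: [1.196, 1.25, -1.173]
force: [1.5, 0.5, 2.5]
finger_gap: 0.0236
```

play_rows(
  commands=[
    {"delta_pos":[0,0.3,0],"roll":0},
    {"delta_pos":[0,0.6,0],"roll":0},
    {"delta_pos":[0,0.9,0],"roll":0},
    {"delta_pos":[0,1.2,0],"roll":0},
    {"delta_pos":[0,1.5,0],"roll":0},
  ],
)

```text
clock: 20.4
tcp_pos: [0.6036, -0.0637, 0.0721]
eef_rot: [1.196, 1.25, -1.173]
force: [0.5, 0.8, -0.1]
finger_gap: 0.0235
```

```bash
python3 - <<'E'
from clips import *
go([.545,-.345,.17])
E
```

```text
t 20.4 tcp [ 0.6036 -0.0637  0.0721] gap 0.0235 F [ 0.5  0.8 -0.1] q [-0.24  0.16  1.77  0.02  1.22  1.29]
axes x,y,z rows
 [[-0.006  0.025 -1.   ]
 [ 0.999  0.038 -0.005]
 [ 0.038 -0.999 -0.025]]
units [-2.61 -1.75  6.91]
```

play_rows(
  commands=[
    {"delta_pos":[-1.0,0,0],"roll":0},
    {"delta_pos":[-2.0,0,0.2],"roll":0},
    {"delta_pos":[-2.6,-0.3,0.9],"roll":0},
    {"delta_pos":[-2.6,-0.6,1.9],"roll":0},
    {"delta_pos":[-2.6,-0.9,2.9],"roll":0},
  ],
)

```text
clock: 20.9
tcp_pos: [0.5739, -0.185, 0.1754]
eef_rot: [1.196, 1.247, -1.17]
force: [0.8, 0.4, -1.3]
finger_gap: 0.0233
```

play_rows(
  commands=[
    {"delta_pos":[0,-0.3,1.1],"roll":0},
    {"delta_pos":[0,-0.5,2.2],"roll":0},
    {"delta_pos":[0,-0.7,3.2],"roll":0},
    {"delta_pos":[0,-0.85,4.0],"roll":0},
    {"delta_pos":[0,-0.85,4.0],"roll":0},
  ],
)

```text
clock: 21.4
tcp_pos: [0.5458, -0.3504, 0.1717]
eef_rot: [1.198, 1.243, -1.175]
force: [0.4, 0.2, -0.5]
finger_gap: 0.0236
```

play_rows(
  commands=[
    {"delta_pos":[0,0,0],"roll":0},
  ],
)

```text
clock: 21.5
tcp_pos: [0.5461, -0.3509, 0.1714]
eef_rot: [1.199, 1.243, -1.175]
force: [0.3, 0.5, -0.4]
finger_gap: 0.0238
```

```bash
cat >> clips.py <<'E'
def wdish():
    c=cam("wrist");P=cloud(c);Z=P[...,2];hv=cv2.cvtColor(c["img"],cv2.COLOR_RGB2HSV)
    k=(abs(P[...,0]-.52)<.16)&(P[...,1]<-.24)&(P[...,1]>-.5)&(hv[...,2]<85)&(Z<.03)&(Z>-.01)
    q=P[k][:,:2];print("dish ext",k.sum(),np.percentile(q,[1,99],axis=0).round(3).tolist());return c
E
python3 - <<'E'
from clips import *
c=wdish();save(c,"w8");go([.545,-.335,.018])
E
```

```text
dish ext 20078 [[0.443, -0.421], [0.602, -0.283]]
t 21.55 tcp [ 0.5461 -0.3509  0.1714] gap 0.0235 F [-1.2  0.3 -0.3] q [-0.69  0.16  1.6   0.01  1.4   0.84]
axes x,y,z rows
 [[-0.003  0.021 -1.   ]
 [ 0.999  0.035 -0.002]
 [ 0.035 -0.999 -0.022]]
units [ 3.84 -0.   -0.31]
```

View pics/w8.png

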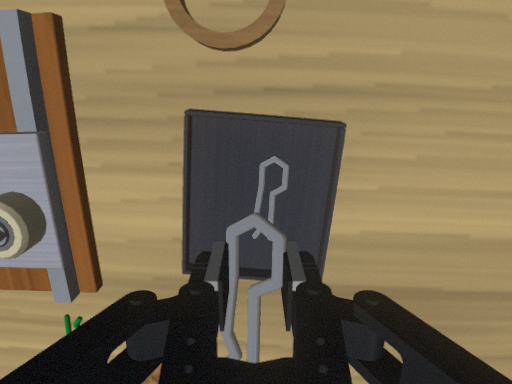

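Clip 1 lies in the dish (loop at (273,172)). Clip 2 is held and goes in beside it.

play_rows(
  commands=[
    {"delta_pos":[0.9,0,-0.2],"roll":0},
    {"delta_pos":[1.8,0,-0.45],"roll":0},
    {"delta_pos":[2.7,0,-0.45],"roll":0},
    {"delta_pos":[3.5,0,-0.45],"roll":0},
    {"delta_pos":[3.7,0,-0.45],"roll":0},
  ],
)

```text
clock: 22.05
tcp_pos: [0.5428, -0.3262, 0.0191]
eef_rot: [1.197, 1.253, -1.176]
force: [-1.0, 0.1, -0.5]
finger_gap: 0.0235
```

play_rows(
  commands=[
    {"delta_pos":[0,0,0],"roll":0},
    {"delta_pos":[0,0,0],"roll":0},
  ],
)

```text
clock: 22.25
tcp_pos: [0.5435, -0.3259, 0.0201]
eef_rot: [1.197, 1.252, -1.175]
force: [0.3, 0.7, -0.9]
finger_gap: 0.0236
```

play_rows(
  commands=[
    {"delta_pos":[0,0,0],"roll":0},
    {"delta_pos":[0,0,0],"roll":0},
    {"delta_pos":[0,0,0],"roll":0},
    {"delta_pos":[0,0,0],"roll":0},
    {"delta_pos":[-0.5,0,0],"roll":0},
  ],
  hand=0,
)

```text
clock: 22.75
tcp_pos: [0.5416, -0.3249, 0.0373]
eef_rot: [1.198, 1.258, -1.177]
force: [-0.4, 1.2, -0.3]
finger_gap: 0.0427
```

play_rows(
  commands=[
    {"delta_pos":[-1.0,0,0],"roll":0},
    {"delta_pos":[-2.2,0,0],"roll":0},
    {"delta_pos":[-3.2,0,0],"roll":0},
    {"delta_pos":[-3.5,0,-1.0],"roll":0},
    {"delta_pos":[-3.5,0,-1.5],"roll":0},
  ],
)

```text
clock: 23.25
tcp_pos: [0.5428, -0.2688, 0.183]
eef_rot: [1.198, 1.252, -1.174]
force: [0.2, -0.7, 0.1]
finger_gap: 0.0428
```

play_rows(
  commands=[
    {"delta_pos":[0,0,0],"roll":0},
    {"delta_pos":[0,0,0],"roll":0},
  ],
)

```text
clock: 23.45
tcp_pos: [0.5423, -0.2683, 0.1818]
eef_rot: [1.196, 1.254, -1.174]
force: [-0.3, -0.4, -0.3]
finger_gap: 0.0428
```

```bash
python3 - <<'E'
from clips import *
L=np.array(POST[3])+.045*FX; go([*L,.16]); c=wdish();save(c,"w9")
E
```

```text
t 23.45 tcp [ 0.5423 -0.2683  0.1818] gap 0.0428 F [-0.3 -0.4 -0.3] q [-0.59  0.05  1.7   0.02  1.42  0.94]
axes x,y,z rows
 [[-0.009  0.027 -1.   ]
 [ 0.999  0.039 -0.008]
 [ 0.039 -0.999 -0.027]]
units [ 0.73  0.18 -6.89]
dish ext 21274 [[0.369, -0.421], [0.6, -0.257]]
```

play_rows(
  commands=[
    {"delta_pos":[0,0,-1.1],"roll":0},
    {"delta_pos":[0,0.05,-2.2],"roll":0},
    {"delta_pos":[0.2,0.1,-3.3],"roll":0},
    {"delta_pos":[0.4,0.15,-4.4],"roll":0},
    {"delta_pos":[0.4,0.15,-5.4],"roll":0},
  ],
)

```text
clock: 24.0
tcp_pos: [0.5385, -0.0511, 0.1685]
eef_rot: [1.196, 1.258, -1.178]
force: [0.2, -0.8, -1.0]
finger_gap: 0.0425
```

play_rows(
  commands=[
    {"delta_pos":[0.3,0.03,-0.9],"roll":0},
    {"delta_pos":[0.7,0.03,-1.4],"roll":0},
    {"delta_pos":[1.3,0.03,-1.4],"roll":0},
    {"delta_pos":[1.3,0.03,-1.4],"roll":0},
    {"delta_pos":[1.3,0.03,-1.4],"roll":0},
  ],
)

```text
clock: 24.5
tcp_pos: [0.5363, 0.0058, 0.117]
eef_rot: [1.196, 1.259, -1.181]
force: [0.2, -0.1, 0.4]
finger_gap: 0.0426
```

```bash
python3 - <<'E'
from clips import *
L=np.array(POST[3])+.045*FX; go([*L,.071])
c=cam("top");save(c,"t9");c2=cam("wrist");save(c2,"w9")
E
```

```text
t 24.5 tcp [0.5363 0.0058 0.117 ] gap 0.0426 F [ 0.2 -0.1  0.4] q [-0.14 -0.05  1.91  0.03  1.3   1.39]
axes x,y,z rows
 [[-0.017  0.028 -0.999]
 [ 0.999  0.036 -0.016]
 [ 0.036 -0.999 -0.029]]
units [ 1.15  0.08 -0.02]
```

play_rows(
  commands=[
    {"delta_pos":[0.5,0.08,-0.02],"roll":0},
    {"delta_pos":[1.0,0.08,-0.02],"roll":0},
    {"delta_pos":[1.15,0.08,-0.02],"roll":0},
    {"delta_pos":[1.15,0.08,-0.02],"roll":0},
  ],
)

```text
clock: 25.0
tcp_pos: [0.54, 0.0072, 0.0728]
eef_rot: [1.198, 1.256, -1.18]
force: [0.4, -0.5, 1.0]
finger_gap: 0.0426
```

play_rows(
  commands=[
    {"delta_pos":[0,0,0],"roll":0},
    {"delta_pos":[0,0,0],"roll":0},
    {"delta_pos":[0,0,0],"roll":0},
    {"delta_pos":[0,0,0],"roll":0},
    {"delta_pos":[0,0,0],"roll":0},
  ],
  hand=-1,
)

```text
clock: 25.5
tcp_pos: [0.541, 0.0076, 0.074]
eef_rot: [1.199, 1.255, -1.178]
force: [1.5, 4.2, 5.1]
finger_gap: 0.0256
```

play_rows(
  commands=[
    {"delta_pos":[0,0.3,0],"roll":0},
    {"delta_pos":[0,0.6,0],"roll":0},
    {"delta_pos":[0,0.9,0],"roll":0},
    {"delta_pos":[0,1.2,0],"roll":0},
    {"delta_pos":[0,1.5,0],"roll":0},
  ],
)

```text
clock: 26.0
tcp_pos: [0.602, 0.0094, 0.0731]
eef_rot: [1.199, 1.255, -1.178]
force: [0.6, -0.4, -0.3]
finger_gap: 0.0257
```

play_rows(
  commands=[
    {"delta_pos":[-0.8,0,0],"roll":0},
    {"delta_pos":[-1.8,0,0],"roll":0},
    {"delta_pos":[-2.5,0,0],"roll":0},
    {"delta_pos":[-2.6,0,0],"roll":0},
    {"delta_pos":[-2.6,0,0],"roll":0},
  ],
)

```text
clock: 26.5
tcp_pos: [0.6042, 0.0063, 0.178]
eef_rot: [1.2, 1.253, -1.177]
force: [-0.6, -0.1, -1.8]
finger_gap: 0.0251
```

```bash
python3 - <<'E'
from clips import *
go([.54,-.35,.17]);dish()
E
```

```text
t 26.5 tcp [0.6042 0.0063 0.178 ] gap 0.0251 F [-0.6 -0.1 -1.8] q [-0.13  0.05  1.71  0.03  1.4   1.41]
axes x,y,z rows
 [[-0.01   0.028 -1.   ]
 [ 0.999  0.035 -0.009]
 [ 0.035 -0.999 -0.028]]
units [-0.03 -1.91  8.85]
dish [ 0.5082 -0.3192] [0.141 0.161] 87.5
```

The dish has been knocked: its centre is now (0.508, -0.319). I'll adjust the placing target.

play_rows(
  commands=[
    {"delta_pos":[0,-0.3,1.1],"roll":0},
    {"delta_pos":[-0.1,-0.6,2.2],"roll":0},
    {"delta_pos":[-0.1,-0.9,3.3],"roll":0},
    {"delta_pos":[-0.1,-1.2,4.3],"roll":0},
    {"delta_pos":[-0.1,-1.4,5.3],"roll":0},
  ],
)

```text
clock: 27.05
tcp_pos: [0.5525, -0.2084, 0.1716]
eef_rot: [1.198, 1.26, -1.181]
force: [0.5, -0.4, -0.6]
finger_gap: 0.0255
```

play_rows(
  commands=[
    {"delta_pos":[0,-0.2,1.0],"roll":0},
    {"delta_pos":[0,-0.4,2.0],"roll":0},
    {"delta_pos":[0,-0.6,2.8],"roll":0},
    {"delta_pos":[0,-0.6,2.8],"roll":0},
    {"delta_pos":[0,-0.6,2.8],"roll":0},
  ],
)

```text
clock: 27.55
tcp_pos: [0.5312, -0.3208, 0.1659]
eef_rot: [1.2, 1.264, -1.183]
force: [0.1, 0.2, 0.3]
finger_gap: 0.0256
```

```bash
python3 - <<'E'
from clips import *
c=wdish();save(c,"w10");go([.53,-.32,.03])
E
```

```text
dish ext 20308 [[0.431, -0.391], [0.653, -0.253]]
t 27.6 tcp [ 0.5316 -0.3201  0.1663] gap 0.0254 F [ 0.5 -0.2 -0.9] q [-0.67  0.11  1.66  0.01  1.4   0.87]
axes x,y,z rows
 [[-0.02   0.033 -0.999]
 [ 0.999  0.035 -0.019]
 [ 0.034 -0.999 -0.034]]
units [3.41 0.02 0.11]
```

View pics/w10.png

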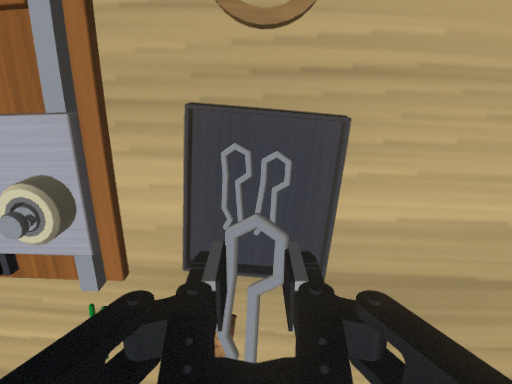

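Both clips lie inside the dish (loops at (235,160) and (275,168)). I'll place the third on the centreline.

play_rows(
  commands=[
    {"delta_pos":[0.9,0,0.1],"roll":0},
    {"delta_pos":[1.8,0,0.1],"roll":0},
    {"delta_pos":[2.7,0,0.1],"roll":0},
    {"delta_pos":[3.35,0,0.1],"roll":0},
    {"delta_pos":[3.45,0,0.1],"roll":0},
  ],
)

```text
clock: 28.1
tcp_pos: [0.5263, -0.3156, 0.0231]
eef_rot: [1.199, 1.275, -1.183]
force: [-0.8, 0.0, -1.3]
finger_gap: 0.0256
```

play_rows(
  commands=[
    {"delta_pos":[0,0,0],"roll":0},
    {"delta_pos":[0,0,0],"roll":0},
  ],
)

```text
clock: 28.3
tcp_pos: [0.5268, -0.315, 0.0238]
eef_rot: [1.198, 1.275, -1.182]
force: [-0.1, -0.6, -0.9]
finger_gap: 0.0253
```

play_rows(
  commands=[
    {"delta_pos":[0,0,0],"roll":0},
    {"delta_pos":[0,0,0],"roll":0},
    {"delta_pos":[0,0,0],"roll":0},
    {"delta_pos":[0,0,0],"roll":0},
    {"delta_pos":[-0.5,0,0],"roll":0},
  ],
  hand=0,
)

```text
clock: 28.8
tcp_pos: [0.5253, -0.3143, 0.0411]
eef_rot: [1.199, 1.281, -1.184]
force: [-0.6, 0.3, -0.5]
finger_gap: 0.043
```

play_rows(
  commands=[
    {"delta_pos":[-1.0,0,0],"roll":0},
    {"delta_pos":[-2.2,0,0],"roll":0},
    {"delta_pos":[-3.2,0,0],"roll":0},
    {"delta_pos":[-3.5,0,-0.9],"roll":0},
    {"delta_pos":[-3.5,0,-1.6],"roll":0},
  ],
)

```text
clock: 29.3
tcp_pos: [0.529, -0.257, 0.1883]
eef_rot: [1.2, 1.273, -1.182]
force: [-0.0, -0.4, 0.2]
finger_gap: 0.0427
```

play_rows(
  commands=[
    {"delta_pos":[0,0,0],"roll":0},
    {"delta_pos":[0,0,0],"roll":0},
  ],
  hand=1,
)

```text
clock: 29.5
tcp_pos: [0.5294, -0.2571, 0.1892]
eef_rot: [1.199, 1.271, -1.181]
force: [0.0, 0.5, 0.4]
finger_gap: 0.0702
```

```bash
python3 - <<'E'
from clips import *
go([*POST[1],.16]); c=wdish();save(c,"w11");np.savez("w11.npz",**c)
E
```

```text
t 29.5 tcp [ 0.5294 -0.2571  0.1892] gap 0.0702 F [0.  0.5 0.4] q [-0.59  0.02  1.72  0.02  1.44  0.94]
axes x,y,z rows
 [[-0.024  0.038 -0.999]
 [ 0.999  0.037 -0.023]
 [ 0.036 -0.999 -0.038]]
units [ 0.85 -0.63 -2.83]
dish ext 20447 [[0.369, -0.391], [0.59, -0.252]]
```

View pics/w11.png

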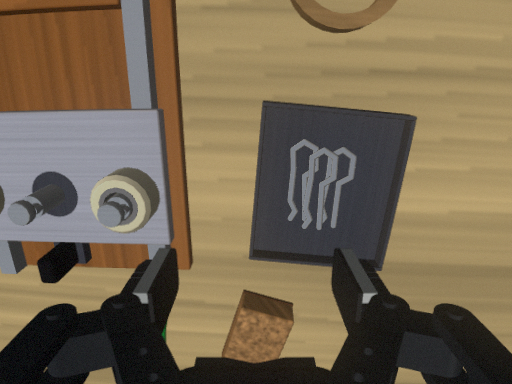

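All three clips lie inside the dish outline, around (320,180). Now wheel 1.

play_rows(
  commands=[
    {"delta_pos":[0.2,-0.2,-0.9],"roll":0},
    {"delta_pos":[0.5,-0.4,-1.8],"roll":0},
    {"delta_pos":[0.85,-0.63,-2.83],"roll":0},
    {"delta_pos":[0.85,-0.63,-2.83],"roll":0},
    {"delta_pos":[0.85,-0.63,-2.83],"roll":0},
  ],
  hand=1,
)

```text
clock: 30.05
tcp_pos: [0.4987, -0.1441, 0.1588]
eef_rot: [1.198, 1.273, -1.182]
force: [-0.5, -0.4, 0.1]
finger_gap: 0.0849
```

```bash
python3 - <<'E'
from clips import *
c=dict(np.load("w11.npz"));P=cloud(c);hv=cv2.cvtColor(c["img"],cv2.COLOR_RGB2HSV);Z=P[...,2]
k=(Z>.077)&(Z<.086)&(np.hypot(P[...,0]-.4994,P[...,1]+.1437)<.035);q=P[k];print("wheel1",((np.nanpercentile(q,1,axis=0)+np.nanpercentile(q,99,axis=0))/2).round(4),np.ptp(q,axis=0))
go([*POST[1],.054])
E
```

```text
wheel1 [ 0.5089 -0.1445  0.0804] [0.05139834 0.05114526 0.00877635]
t 30.05 tcp [ 0.4987 -0.1441  0.1588] gap 0.0849 F [-0.5 -0.4  0.1] q [-0.44 -0.12  1.91  0.02  1.4   1.09]
axes x,y,z rows
 [[-0.026  0.038 -0.999]
 [ 0.999  0.037 -0.025]
 [ 0.036 -0.999 -0.039]]
units [2.62 0.08 0.09]
```

```bash
python3 - <<'E'
from clips import *
for f in ("w4","w11"):
    c=dict(np.load(f+".npz"));P=cloud(c);Z=P[...,2];k=(Z>.096)&(Z<.105)
    n,l,st,ce=cv2.connectedComponentsWithStats(k.astype(np.uint8))
    for i in range(1,n):
        q=P[l==i]
        if 60<st[i,4]<900:print(f,st[i],((q.min(0)+q.max(0))/2).round(4),np.ptp(q,axis=0).round(4))
c=cam("top");P=cloud(c);Z=P[...,2];save(c,"t12")
k=(Z>.042)&(Z<.058)&(abs(P[...,1]+.067)<.11)&(P[...,0]>.4)&(P[...,0]<.65)
t0=dict(np.load("top0.npz"));
for u in range(262,312,8):
    col=np.where(k[:,u])[0];print(u,onplane(c,[[u,col.min()],[u,col.max()]],.05)[:,0].round(4),end=" ")
E
```

```text
w4 [172 118  20  21 297] [0.4937 0.0062 0.0983] [0.0196 0.0183 0.0046]
w4 [247 118  21  21 314] [ 0.4964 -0.0684  0.0987] [0.0195 0.0197 0.0052]
w4 [324 118  20  21 326] [ 0.4994 -0.1437  0.0987] [0.0197 0.0191 0.0051]
w11 [  8 202  24  24 443] [ 0.5042 -0.0691  0.0984] [0.0196 0.0203 0.0046]
w11 [ 97 203  26  25 494] [ 0.5071 -0.1436  0.0985] [0.0202 0.0195 0.0049]
262 [0.5752 0.4529] 270 [0.5781 0.4529] 278 [0.5781 0.4557] 286 [0.5781 0.4613] 294 [0.581  0.5036] 302 [0.581 0.555] 310 [0.5207 0.4839]
```

The carriage slid back about 8 mm within the bolt's play while I pulled the clips. That is still inside tolerance, and I'll pull it back out at the end. Gripping wheel 1 at the corrected position.

play_rows(
  commands=[
    {"delta_pos":[0.7,0.29,0.09],"roll":0},
    {"delta_pos":[1.4,0.29,0.09],"roll":0},
    {"delta_pos":[2.1,0.29,0.09],"roll":0},
    {"delta_pos":[2.55,0.29,0.09],"roll":0},
    {"delta_pos":[2.6,0.29,0.09],"roll":0},
  ],
)

```text
clock: 30.6
tcp_pos: [0.5071, -0.1449, 0.0528]
eef_rot: [1.2, 1.275, -1.186]
force: [-0.1, 0.7, -1.1]
finger_gap: 0.0856
```

play_rows(
  commands=[
    {"delta_pos":[0,0,0],"roll":0},
    {"delta_pos":[0,0,0],"roll":0},
    {"delta_pos":[0,0,0],"roll":0},
    {"delta_pos":[0,0,0],"roll":0},
    {"delta_pos":[0,0,0],"roll":0},
  ],
  hand=-1,
)

```text
clock: 31.1
tcp_pos: [0.5085, -0.1443, 0.0552]
eef_rot: [1.203, 1.274, -1.183]
force: [-1.0, 5.3, 4.4]
finger_gap: 0.0511
```

```bash
python3 - <<'E'
from clips import *
p,m=pose();print((m.T@np.array([0,0,.1])/.04).round(3))
E
```

```text
t 31.1 tcp [ 0.5085 -0.1443  0.0552] gap 0.0511 F [-1.   5.3  4.4] q [-0.43  0.03  1.95  0.03  1.2   1.1 ]
axes x,y,z rows
 [[-0.026  0.041 -0.999]
 [ 0.999  0.034 -0.025]
 [ 0.033 -0.999 -0.042]]
[-2.497 -0.062 -0.105]
```

play_rows(
  commands=[
    {"delta_pos":[-0.4,-0.01,-0.02],"roll":0},
    {"delta_pos":[-0.9,-0.02,-0.04],"roll":0},
    {"delta_pos":[-1.5,-0.04,-0.06],"roll":0},
    {"delta_pos":[-2.3,-0.06,-0.1],"roll":0},
    {"delta_pos":[-2.8,-0.07,-0.12],"roll":0},
  ],
)

```text
clock: 31.6
tcp_pos: [0.5098, -0.1449, 0.1712]
eef_rot: [1.203, 1.269, -1.181]
force: [1.2, -0.2, -0.4]
finger_gap: 0.051
```

play_rows(
  commands=[
    {"delta_pos":[0,0,-0.8],"roll":0},
    {"delta_pos":[0.1,0,-1.8],"roll":0},
    {"delta_pos":[0.15,-0.1,-2.9],"roll":0},
    {"delta_pos":[0.2,-0.2,-4.0],"roll":0},
    {"delta_pos":[0.2,-0.2,-5.0],"roll":0},
  ],
)

```text
clock: 32.1
tcp_pos: [0.4948, 0.0565, 0.1724]
eef_rot: [1.204, 1.268, -1.18]
force: [0.8, 0.2, -1.4]
finger_gap: 0.0508
```

play_rows(
  commands=[
    {"delta_pos":[0,0,-1.0],"roll":0},
    {"delta_pos":[0.1,0,-2.0],"roll":0},
    {"delta_pos":[0.15,-0.1,-3.0],"roll":0},
    {"delta_pos":[0.2,-0.2,-4.0],"roll":0},
    {"delta_pos":[0.2,-0.2,-5.0],"roll":0},
  ],
)

```text
clock: 32.6
tcp_pos: [0.4798, 0.2579, 0.1735]
eef_rot: [1.205, 1.267, -1.178]
force: [0.4, -1.1, -1.3]
finger_gap: 0.0508
```

play_rows(
  commands=[
    {"delta_pos":[0,0,-0.9],"roll":0},
    {"delta_pos":[0,-0.1,-1.8],"roll":0},
    {"delta_pos":[0,-0.1,-2.2],"roll":0},
    {"delta_pos":[0,-0.1,-2.2],"roll":0},
    {"delta_pos":[0,-0.1,-2.2],"roll":0},
  ],
)

```text
clock: 33.1
tcp_pos: [0.4732, 0.3451, 0.1774]
eef_rot: [1.204, 1.266, -1.178]
force: [0.6, -0.1, -2.7]
finger_gap: 0.0511
```

```bash
python3 - <<'E'
from clips import *
go([.465,.3601,.025])
c=cam("wrist");save(c,"w13")
E
```

```text
t 33.1 tcp [0.4732 0.3451 0.1774] gap 0.0511 F [ 0.6 -0.1 -2.7] q [ 0.48 -0.01  1.76  0.04  1.38  2.01]
axes x,y,z rows
 [[-0.017  0.038 -0.999]
 [ 0.999  0.034 -0.016]
 [ 0.033 -0.999 -0.039]]
units [ 3.82 -0.13 -0.23]
```

View pics/w13.png

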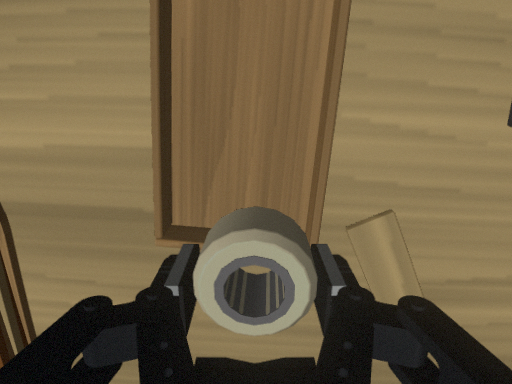

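The wheel is held, and the crate is straight ahead and below it. I'll lower it in.

play_rows(
  commands=[
    {"delta_pos":[0.9,-0.05,-0.25],"roll":0},
    {"delta_pos":[1.8,-0.05,-0.25],"roll":0},
    {"delta_pos":[2.7,-0.05,-0.25],"roll":0},
    {"delta_pos":[3.5,-0.05,-0.25],"roll":0},
    {"delta_pos":[3.75,-0.05,-0.25],"roll":0},
  ],
)

```text
clock: 33.65
tcp_pos: [0.4658, 0.3574, 0.0235]
eef_rot: [1.2, 1.267, -1.187]
force: [-0.9, -1.0, -1.4]
finger_gap: 0.0508
```

play_rows(
  commands=[
    {"delta_pos":[0,0,0],"roll":0},
    {"delta_pos":[0,0,0],"roll":0},
  ],
)

```text
clock: 33.85
tcp_pos: [0.4665, 0.3569, 0.0244]
eef_rot: [1.202, 1.266, -1.187]
force: [-0.4, -0.0, -0.9]
finger_gap: 0.0511
```

play_rows(
  commands=[
    {"delta_pos":[0,0,0],"roll":0},
    {"delta_pos":[0,0,0],"roll":0},
    {"delta_pos":[0,0,0],"roll":0},
    {"delta_pos":[0,0,0],"roll":0},
    {"delta_pos":[-0.5,0,0],"roll":0},
  ],
  hand=0.5,
)

```text
clock: 34.35
tcp_pos: [0.4649, 0.3551, 0.0419]
eef_rot: [1.197, 1.268, -1.192]
force: [0.3, -0.5, -1.0]
finger_gap: 0.0642
```

play_rows(
  commands=[
    {"delta_pos":[-1.0,0,0],"roll":0},
    {"delta_pos":[-2.2,0,0],"roll":0},
    {"delta_pos":[-3.2,0,0],"roll":0},
    {"delta_pos":[-3.6,0,0],"roll":0},
    {"delta_pos":[-3.6,0,0],"roll":0},
  ],
)

```text
clock: 34.85
tcp_pos: [0.4706, 0.3515, 0.1895]
eef_rot: [1.202, 1.266, -1.186]
force: [-0.0, 0.8, -0.3]
finger_gap: 0.0639
```

```bash
python3 - <<'E'
from clips import *
go([.5025,.0062,.16])
c=cam("wrist");save(c,"w14");P=cloud(c);hv=cv2.cvtColor(c["img"],cv2.COLOR_RGB2HSV);Z=P[...,2]
k=(abs(P[...,0]-.518)<.107)&(abs(P[...,1]-.36)<.067)&(Z>.015)&(Z<.06);print("wheel in crate",k.sum(),np.nanmedian(P[k],0),np.nanpercentile(P[k],[2,98],axis=0))
E
```

```text
t 34.85 tcp [0.4706 0.3515 0.1895] gap 0.0639 F [-0.   0.8 -0.3] q [ 0.49 -0.01  1.75  0.04  1.41  2.03]
axes x,y,z rows
 [[-0.023  0.035 -0.999]
 [ 0.999  0.031 -0.022]
 [ 0.03  -0.999 -0.036]]
units [0.42 0.55 8.67]
wheel in crate 4636 [0.4746328  0.34972734 0.03806609] [[0.41122622 0.29323918 0.01621239]
 [0.60515249 0.42669211 0.04444391]]
```

play_rows(
  commands=[
    {"delta_pos":[0,0,1.0],"roll":0},
    {"delta_pos":[0,0.1,2.0],"roll":0},
    {"delta_pos":[0,0.2,3.0],"roll":0},
    {"delta_pos":[0,0.3,4.0],"roll":0},
    {"delta_pos":[0,0.4,5.0],"roll":0},
  ],
  hand=1,
)

```text
clock: 35.4
tcp_pos: [0.4892, 0.1498, 0.1754]
eef_rot: [1.195, 1.271, -1.195]
force: [0.3, -0.3, -1.2]
finger_gap: 0.0854
```

play_rows(
  commands=[
    {"delta_pos":[0,0,1.0],"roll":0},
    {"delta_pos":[0.1,0.1,2.0],"roll":0},
    {"delta_pos":[0.3,0.15,3.0],"roll":0},
    {"delta_pos":[0.3,0.15,3.66],"roll":0},
    {"delta_pos":[0.3,0.15,3.66],"roll":0},
  ],
)

```text
clock: 35.9
tcp_pos: [0.4971, 0.0019, 0.1544]
eef_rot: [1.195, 1.274, -1.203]
force: [-0.3, 0.2, 0.4]
finger_gap: 0.0853
```

```bash
python3 - <<'E'
from clips import *
c=cam("wrist");save(c,"w15");P=cloud(c);Z=P[...,2];k=(Z>.096)&(Z<.105)
n,l,st,ce=cv2.connectedComponentsWithStats(k.astype(np.uint8))
for i in range(1,n):
    q=P[l==i]
    if 100<st[i,4]<1500:print(st[i],((q.min(0)+q.max(0))/2).round(4),np.ptp(q,axis=0).round(4))
go([.5025,.0062,.054])
E
```

```text
[354 189  31  31 734] [ 0.5045 -0.068   0.0984] [0.0199 0.0187 0.0048]
[471 189  32  31 732] [ 0.5074 -0.1428  0.0986] [0.0201 0.0197 0.0052]
[233 190  32  30 726] [0.5016 0.0069 0.0986] [0.0197 0.0195 0.0051]
t 35.95 tcp [0.4973 0.0033 0.155 ] gap 0.0855 F [-1.4  0.4  0. ] q [-0.16 -0.17  1.96  0.03  1.4   1.38]
axes x,y,z rows
 [[-0.039  0.033 -0.999]
 [ 0.999  0.028 -0.038]
 [ 0.027 -0.999 -0.034]]
units [2.52 0.23 0.02]
```

play_rows(
  commands=[
    {"delta_pos":[0.7,0.22,0],"roll":0},
    {"delta_pos":[1.4,0.22,0],"roll":0},
    {"delta_pos":[2.1,0.22,0],"roll":0},
    {"delta_pos":[2.45,0.22,0],"roll":0},
    {"delta_pos":[2.5,0.22,0],"roll":0},
  ],
)

```text
clock: 36.45
tcp_pos: [0.4997, 0.0082, 0.0516]
eef_rot: [1.192, 1.281, -1.204]
force: [-0.0, 0.9, 0.2]
finger_gap: 0.0856
```

play_rows(
  commands=[
    {"delta_pos":[0,0,0],"roll":0},
    {"delta_pos":[0,0,0],"roll":0},
    {"delta_pos":[0,0,0],"roll":0},
    {"delta_pos":[0,0,0],"roll":0},
    {"delta_pos":[0,0,0],"roll":0},
  ],
  hand=-1,
)

```text
clock: 36.95
tcp_pos: [0.501, 0.0081, 0.0532]
eef_rot: [1.193, 1.279, -1.202]
force: [-0.2, 1.1, 6.0]
finger_gap: 0.051
```

```bash
python3 - <<'E'
from clips import *
p,m=pose();print((m.T@np.array([0,0,.112])/.04).round(3))
E
```

```text
t 36.95 tcp [0.501  0.0081 0.0532] gap 0.051 F [-0.2  1.1  6. ] q [-0.15 -0.03  2.01  0.03  1.21  1.38]
axes x,y,z rows
 [[-0.042  0.034 -0.999]
 [ 0.999  0.029 -0.041]
 [ 0.028 -0.999 -0.035]]
[-2.796 -0.114 -0.098]
```

play_rows(
  commands=[
    {"delta_pos":[-0.4,-0.02,-0.02],"roll":0},
    {"delta_pos":[-0.9,-0.04,-0.04],"roll":0},
    {"delta_pos":[-1.5,-0.06,-0.06],"roll":0},
    {"delta_pos":[-2.3,-0.09,-0.08],"roll":0},
    {"delta_pos":[-2.8,-0.11,-0.1],"roll":0},
  ],
)

```text
clock: 37.45
tcp_pos: [0.5017, 0.0079, 0.1675]
eef_rot: [1.194, 1.276, -1.2]
force: [0.8, -0.4, -0.3]
finger_gap: 0.0512
```

play_rows(
  commands=[
    {"delta_pos":[0,0,-0.8],"roll":0},
    {"delta_pos":[0.1,0.2,-1.7],"roll":0},
    {"delta_pos":[0.1,0.4,-2.7],"roll":0},
    {"delta_pos":[0.1,0.6,-3.7],"roll":0},
    {"delta_pos":[0.1,0.8,-4.7],"roll":0},
  ],
)

```text
clock: 37.95
tcp_pos: [0.5281, 0.1982, 0.1685]
eef_rot: [1.194, 1.276, -1.201]
force: [1.0, -0.1, -0.8]
finger_gap: 0.0511
```

play_rows(
  commands=[
    {"delta_pos":[0,0.3,-1.0],"roll":0},
    {"delta_pos":[0.1,0.6,-2.0],"roll":0},
    {"delta_pos":[0.1,0.9,-3.0],"roll":0},
    {"delta_pos":[0.1,1.3,-4.0],"roll":0},
    {"delta_pos":[0.1,1.3,-4.0],"roll":0},
  ],
)

```text
clock: 38.45
tcp_pos: [0.5756, 0.3636, 0.1668]
eef_rot: [1.192, 1.279, -1.198]
force: [-0.5, -0.3, -0.6]
finger_gap: 0.0509
```

```bash
python3 - <<'E'
from clips import *
go([.572,.3601,.025])
E
```

```text
t 38.45 tcp [0.5756 0.3636 0.1668] gap 0.0509 F [-0.5 -0.3 -0.6] q [0.43 0.24 1.52 0.05 1.41 1.96]
axes x,y,z rows
 [[-0.04   0.034 -0.999]
 [ 0.999  0.033 -0.039]
 [ 0.031 -0.999 -0.035]]
units [3.54 0.05 0.21]
```

play_rows(
  commands=[
    {"delta_pos":[0.9,0.05,0.2],"roll":0},
    {"delta_pos":[1.8,0.05,0.2],"roll":0},
    {"delta_pos":[2.7,0.05,0.2],"roll":0},
    {"delta_pos":[3.35,0.05,0.2],"roll":0},
    {"delta_pos":[3.5,0.05,0.2],"roll":0},
  ],
)

```text
clock: 38.95
tcp_pos: [0.5688, 0.3583, 0.0216]
eef_rot: [1.185, 1.282, -1.206]
force: [-0.7, 0.2, -1.7]
finger_gap: 0.0513
```

play_rows(
  commands=[
    {"delta_pos":[0,0,0],"roll":0},
    {"delta_pos":[0,0,0],"roll":0},
  ],
)

```text
clock: 39.15
tcp_pos: [0.5691, 0.3581, 0.0224]
eef_rot: [1.186, 1.281, -1.206]
force: [0.4, 1.0, -0.1]
finger_gap: 0.0508
```

play_rows(
  commands=[
    {"delta_pos":[0,0,0],"roll":0},
    {"delta_pos":[0,0,0],"roll":0},
    {"delta_pos":[0,0,0],"roll":0},
    {"delta_pos":[0,0,0],"roll":0},
    {"delta_pos":[-0.5,0,0],"roll":0},
  ],
  hand=0.5,
)

```text
clock: 39.65
tcp_pos: [0.5677, 0.3565, 0.0394]
eef_rot: [1.181, 1.284, -1.211]
force: [0.0, -0.2, -0.3]
finger_gap: 0.0639
```

play_rows(
  commands=[
    {"delta_pos":[-1.0,0,0],"roll":0},
    {"delta_pos":[-2.2,0,0],"roll":0},
    {"delta_pos":[-3.2,0,0],"roll":0},
    {"delta_pos":[-3.6,0,0],"roll":0},
    {"delta_pos":[-3.6,0,0],"roll":0},
  ],
)

```text
clock: 40.15
tcp_pos: [0.5773, 0.3533, 0.1872]
eef_rot: [1.186, 1.281, -1.205]
force: [0.3, 0.5, -0.2]
finger_gap: 0.0639
```

```bash
python3 - <<'E'
from clips import *
go([.443,-.069,.17])
E
```

```text
t 40.15 tcp [0.5773 0.3533 0.1872] gap 0.0639 F [ 0.3  0.5 -0.2] q [0.42 0.22 1.51 0.05 1.45 1.95]
axes x,y,z rows
 [[-0.047  0.03  -0.998]
 [ 0.998  0.032 -0.046]
 [ 0.031 -0.999 -0.032]]
units [ 0.27 -3.67 10.46]
```

Both wheels are placed. Now back to the handle to take up the bolt play.

play_rows(
  commands=[
    {"delta_pos":[0,-0.3,1.0],"roll":0},
    {"delta_pos":[0,-0.6,2.0],"roll":0},
    {"delta_pos":[0,-1.0,3.0],"roll":0},
    {"delta_pos":[0,-1.4,4.0],"roll":0},
    {"delta_pos":[0,-1.8,5.0],"roll":0},
  ],
  hand=0.1,
)

```text
clock: 40.65
tcp_pos: [0.509, 0.1496, 0.1806]
eef_rot: [1.183, 1.285, -1.209]
force: [0.9, -1.1, 0.6]
finger_gap: 0.0472
```

play_rows(
  commands=[
    {"delta_pos":[0,-0.4,1.0],"roll":0},
    {"delta_pos":[0,-0.7,2.0],"roll":0},
    {"delta_pos":[0.1,-1.1,3.0],"roll":0},
    {"delta_pos":[0.2,-1.4,4.0],"roll":0},
    {"delta_pos":[0.27,-1.8,4.9],"roll":0},
  ],
)

```text
clock: 41.15
tcp_pos: [0.4403, -0.0492, 0.164]
eef_rot: [1.182, 1.289, -1.212]
force: [-0.0, 0.7, 1.4]
finger_gap: 0.0467
```

play_rows(
  commands=[
    {"delta_pos":[0,-0.1,0.56],"roll":0},
    {"delta_pos":[0,-0.1,0.56],"roll":0},
    {"delta_pos":[0,-0.1,0.56],"roll":0},
  ],
)

```text
clock: 41.45
tcp_pos: [0.4358, -0.0713, 0.1613]
eef_rot: [1.182, 1.293, -1.215]
force: [-0.0, -0.5, -1.4]
finger_gap: 0.047
```

```bash
python3 - <<'E'
from clips import *
c=cam("wrist");save(c,"w16");P=cloud(c);Z=P[...,2];hv=cv2.cvtColor(c["img"],cv2.COLOR_RGB2HSV)[...,2]
k=(Z>.079)&(Z<.09)&(hv<70)&(abs(P[...,0]-.44)<.03)&(abs(P[...,1]+.07)<.03)
h=(P[k].min(0)+P[k].max(0))[:2]/2;print("handle",h,k.sum(),np.ptp(P[k],axis=0))
go([*h,.06])
c=cam("top");save(c,"t16")
E
```

```text
handle [ 0.44290108 -0.07057717] 750 [0.02328871 0.01641199 0.00694547]
t 41.5 tcp [ 0.4362 -0.071   0.1619] gap 0.0472 F [-0.3  0.6 -0.4] q [-0.34 -0.31  2.06  0.01  1.46  1.2 ]
axes x,y,z rows
 [[-0.06   0.032 -0.998]
 [ 0.998  0.033 -0.059]
 [ 0.031 -0.999 -0.034]]
units [2.53 0.32 0.08]
```

play_rows(
  commands=[
    {"delta_pos":[0.8,0.32,0.08],"roll":0},
    {"delta_pos":[1.6,0.32,0.08],"roll":0},
    {"delta_pos":[2.3,0.32,0.08],"roll":0},
    {"delta_pos":[2.5,0.32,0.08],"roll":0},
    {"delta_pos":[2.5,0.32,0.08],"roll":0},
  ],
)

```text
clock: 42.05
tcp_pos: [0.4426, -0.0692, 0.0604]
eef_rot: [1.179, 1.296, -1.213]
force: [-0.0, 0.2, 0.2]
finger_gap: 0.0471
```

play_rows(
  commands=[
    {"delta_pos":[0,0,0],"roll":0},
    {"delta_pos":[0,0,0],"roll":0},
    {"delta_pos":[0,0,0],"roll":0},
    {"delta_pos":[0,0,0],"roll":0},
    {"delta_pos":[0,0,0],"roll":0},
  ],
  hand=-1,
)

```text
clock: 42.55
tcp_pos: [0.444, -0.0694, 0.0623]
eef_rot: [1.179, 1.293, -1.211]
force: [-1.0, 4.0, 6.7]
finger_gap: 0.0149
```

play_rows(
  commands=[
    {"delta_pos":[0,-0.05,0],"roll":0},
    {"delta_pos":[0,-0.1,0],"roll":0},
    {"delta_pos":[0,-0.15,0],"roll":0},
    {"delta_pos":[0,-0.2,0],"roll":0},
    {"delta_pos":[0,-0.22,0],"roll":0},
  ],
)

```text
clock: 43.05
tcp_pos: [0.436, -0.0698, 0.0624]
eef_rot: [1.181, 1.29, -1.208]
force: [9.4, 2.1, -9.6]
finger_gap: 0.0152
```

play_rows(
  commands=[
    {"delta_pos":[0,0,0],"roll":0},
    {"delta_pos":[0,0,0],"roll":0},
    {"delta_pos":[0,0,0],"roll":0},
    {"delta_pos":[-0.3,0,0],"roll":0},
  ],
  hand=0.1,
)

```text
clock: 43.45
tcp_pos: [0.4353, -0.0697, 0.0735]
eef_rot: [1.181, 1.293, -1.211]
force: [-0.1, -0.2, -0.5]
finger_gap: 0.047
```

```bash
python3 - <<'E'
from clips import *
p,m=pose(); print((m.T@np.array([-.03,0,.18])/.04).round(2))
E
```

```text
t 43.45 tcp [ 0.4353 -0.0697  0.0735] gap 0.047 F [-0.1 -0.2 -0.5] q [-0.34 -0.2   2.13  0.01  1.28  1.2 ]
axes x,y,z rows
 [[-0.059  0.033 -0.998]
 [ 0.998  0.035 -0.058]
 [ 0.033 -0.999 -0.035]]
[-4.45 -1.01 -0.18]
```

play_rows(
  commands=[
    {"delta_pos":[-0.8,0,0],"roll":0},
    {"delta_pos":[-1.8,0,0],"roll":0},
    {"delta_pos":[-2.8,-0.3,-0.1],"roll":0},
    {"delta_pos":[-3.8,-0.7,-0.1],"roll":0},
    {"delta_pos":[-4.45,-1.0,-0.18],"roll":0},
  ],
)

```text
clock: 43.95
tcp_pos: [0.406, -0.0703, 0.2585]
eef_rot: [1.182, 1.288, -1.208]
force: [1.4, -0.8, -0.4]
finger_gap: 0.0467
```

play_rows(
  commands=[
    {"delta_pos":[0,0,0],"roll":0},
    {"delta_pos":[0,0,0],"roll":0},
  ],
)

```text
clock: 44.15
tcp_pos: [0.4066, -0.0705, 0.2601]
eef_rot: [1.183, 1.285, -1.206]
force: [1.4, -0.1, -0.2]
finger_gap: 0.0471
```

```bash
python3 - <<'E'
from clips import *
pose()
c=cam("wrist");P=cloud(c);lever(c,P);Z=P[...,2];k=(Z>.096)&(Z<.105)
n,l,st,ce=cv2.connectedComponentsWithStats(k.astype(np.uint8))
for i in range(1,n):
    q=P[l==i]
    if 60<st[i,4]<1500:print("post",((q.min(0)+q.max(0))/2).round(4))
t=dish();s=cam("scene")
T0=dict(np.load("top0.npz"))
cv2.imwrite("pics/fin.png",cv2.cvtColor(np.hstack([cv2.resize(t["img"][90:310,90:440],(400,251)),cv2.resize(s["img"],(400,300))[:251]]),cv2.COLOR_RGB2BGR))
P=cloud(t);Z=P[...,2]
k=(abs(P[...,0]-.518)<.105)&(abs(P[...,1]-.36)<.065)&(Z>.025)&(Z<.06)
n,l,st,ce=cv2.connectedComponentsWithStats(k.astype(np.uint8))
for i in range(1,n):
    if st[i,4]>60:print("crate item",np.median(P[l==i],0).round(3),st[i,4])
E
```

```text
t 44.15 tcp [ 0.4066 -0.0705  0.2601] gap 0.0471 F [ 1.4 -0.1 -0.2] q [-0.36 -0.46  2.01  0.01  1.65  1.18]
axes x,y,z rows
 [[-0.051  0.03  -0.998]
 [ 0.998  0.034 -0.05 ]
 [ 0.033 -0.999 -0.032]]
knob [0.49   0.0929] angle 0.014
post [ 0.4957 -0.0686  0.0987]
post [ 0.4994 -0.1433  0.0987]
post [0.4933 0.0062 0.0987]
dish [ 0.5083 -0.3193] [0.141 0.162] 87.0
crate item [0.571 0.356 0.04 ] 227
crate item [0.468 0.354 0.04 ] 227
```

View pics/fin.png

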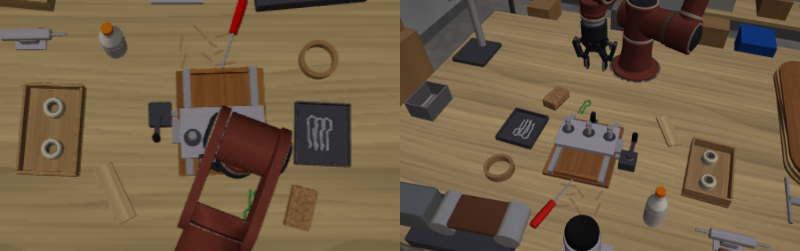

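Everything is in place: two wheels in the crate, three clips in the dish, the carriage out and the lever locked. Handing in.

```bash
python3 -c "
from plant import ctrl
print(ctrl.close_job())"
```

```text
the job is handed in; nothing more can be done
None
```

The fixture is unloaded and the job is handed in at about 44 s; the hand-in gives no verdict.

I swung the lever free, pulled the carriage onto its stop and locked the lever again. All three clips then went into the dish and both wheels into the crate. The middle post had no wheel.

**Last checks:**
- **Lever:** locked, at about 0.01 rad.
- **Carriage:** the posts are within about 1 mm of where they were when the carriage was locked fully out.
- **Clips:** all three lie inside the dish, seen in the overhead picture.
- **Wheels:** both lie flat in the crate, at about (0.47, 0.35) and (0.57, 0.36).
- **Bystanders:** they look unmoved in the pictures; I did not measure them.
- **Robot:** the arm is clear of everything.

**What went differently from plan:**
- **Dish knocked:** it shifted about 3 cm before the third clip was placed. I measured it again and placed that clip at the new position.
- **Carriage slipped:** pulling the clips dragged the carriage back about 8 mm within the bolt's play, still inside the limit. I pulled it back onto its stop at the end.
- **Tool tilt:** the tool leaned over to about 3° during the run, and I allowed for this in the later moves.

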